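Press the lids onto a batch of salve tins

TASK

Close and pack the batch of salve tins. First set the press's bed-height lever to the yellow mark, the bed height for these tins; then press the lid of every tin fully home with the press - stand the tin in the middle of the bed, swing the handle down to its stop and let it spring back up - and pack the closed tins upright on the floor of the wooden tray. Push the lids down only with the press, and leave the marker and the rubber bung where they are.

Things in the scene. Friction and masses are not known exactly. Their poses are not given: they have to be found in the camera images.
- press: blue bench lever press, fixed. Origin: on the table under its bed's centre; x points from the bed back to the hinge, y left seen from the front, z up. Round base 232 mm across, 12 mm high; two hinge cheeks at x = 79 to 123, y = +-73 to 85 mm, 107 mm high. With the arm up the bed is open from above from x = -116 to +70 mm; fingers closing along press y have room beside a tin
- bed_center (a point): centre of the bed's top: flat square plate with black rubber mat, 110 x 110 mm, thin grey circle of 65 mm where the tin stands. Its height follows the bed lever: 46.7 mm above the table + 12 mm per rad. A tin up to 10 mm off centre is still pressed properly
- bed_lever (a joint): bed-height lever, rad, turning about the vertical through the bed's centre over an arc scale on the front of the base: 0 = right end (seen from the front), growing clockwise seen from above to 1.2 at the left end. White mark 0.15 (bed low), yellow mark 0.60 (lever straight along press -x), red mark 1.05 (bed high). Stays where left; friction about 5 N at the knob
- bed_lever_knob (a point): centre of the lever's upright round black knob, 19 mm across, 36 to 58 mm above the table, 88 mm from the turning axis (bed's centre); clear on all sides, to be pinched from above
- yellow_mark (a point): outer yellow mark on the arc scale, 105 mm in front of the bed's centre; the lever's pointer must lie at it
- press_arm (a joint): swing of the press's arm, rad: 0 = up at rest, upright behind the bed; 1.6 = down at its stop, the rubber pad level on the lid. On a tin a lid is home from about 1.59 on. A damped spring brings it back to 0 when let go. At the stop it takes about 8 N at the handle, with a lid to push about 12 to 15 N
- press_handle (a point): centre of the arm's black handle bar: round, 17 mm thick, 96 mm long, along press y, free all round between side rods at +-62 mm, 171 mm from the hinge axis. Arm up: 256 mm above the table, 25 mm behind the hinge. At the stop: 107 mm high, 170 mm in front of the hinge. Pinch it from above, fingers closing along press x, and lead it along the arc; it turns between the fingers
- press_hinge (a point): centre of the arm's hinge axis (parallel to press y), 95 mm behind the bed's centre, 87 mm above the table
- tray: shallow wooden packing tray, 290 x 150 mm, fixed; walls 8 mm thick and 24 mm high, floor 6 mm thick, no dividers. Origin: centre of its underside; x along its length. Holds three tins in a row along x, 80 mm apart
- marker: black and white marker pen lying on the table, 132 mm long, to be left alone
- rubber_bung: red-brown rubber bung, 31 mm across and 26 mm high, standing on the table, to be left alone
- tin1: round aluminium salve tin, body 59 mm across and 22 mm high, with a brass-coloured push-on lid 57 mm across; 39 mm high in all while the lid stands 5 mm proud, 34 mm once it is home; about 100 g; origin: centre of its underside, z up the tin's axis (there are two or three tins; None if absent)
- tin1_lid (a joint): how far the lid of tin1 has been pushed down, m: 0 = 5 mm proud (a 5 mm gap shows round the tin below the lid), 0.005 to 0.006 = fully home. It slides stiffly (12 N), stays where pushed and cannot come off
- tin2: round aluminium salve tin, body 59 mm across and 22 mm high, with a brass-coloured push-on lid 57 mm across; 39 mm high in all while the lid stands 5 mm proud, 34 mm once it is home; about 100 g; origin: centre of its underside, z up the tin's axis (there are two or three tins; None if absent)
- tin2_lid (a joint): how far the lid of tin2 has been pushed down, m: 0 = 5 mm proud (a 5 mm gap shows round the tin below the lid), 0.005 to 0.006 = fully home. It slides stiffly (12 N), stays where pushed and cannot come off
- tin3: round aluminium salve tin, body 59 mm across and 22 mm high, with a brass-coloured push-on lid 57 mm across; 39 mm high in all while the lid stands 5 mm proud, 34 mm once it is home; about 100 g; origin: centre of its underside, z up the tin's axis (there are two or three tins; None if absent)
- tin3_lid (a joint): how far the lid of tin3 has been pushed down, m: 0 = 5 mm proud (a 5 mm gap shows round the tin below the lid), 0.005 to 0.006 = fully home. It slides stiffly (12 N), stays where pushed and cannot come off
Not all that is in view belongs to the job. What is shaped like the tin1 but pink or purple is not meant.

How it is judged (in metres and radians):
On the way, in this order (a step that is already met when the one before it is completed fails the run):
1. the bed lever is set to the yellow mark (value of joint bed_lever between 0.53 and 0.67 rad), for 0.3 s.
2. the press arm is down at its stop on a tin on the bed, its lid pushed home (value of joint press_arm above 1.53 rad and ((value of joint tin1_lid above 0.004 m and horizontal distance between tin1 and bed_center below 0.05 m) or (value of joint tin2_lid above 0.004 m and horizontal distance between tin2 and bed_center below 0.05 m) or (value of joint tin3_lid above 0.004 m and horizontal distance between tin3 and bed_center below 0.05 m))), for 0.1 s.
3. the press arm has sprung back up (value of joint press_arm below 0.15 rad), for 0.1 s.
At the end, for the whole second after the job is handed in: Every tin stands upright (0.15 rad), at rest, on the tray's floor, its centre within 118 mm along and 55 mm across of the tray's centre, its lid pushed at least 4 of the 5 mm; bed lever within 0.07 rad of the yellow mark (0.60); press arm back up (below 0.15 rad) (all of step 1 and value of joint press_arm below 0.15 rad and value of joint each of tin1_lid, tin2_lid, tin3_lid above 0.004 m and x of tin1 in the frame of tray between -0.118 and 0.118 m and y of tin1 in the frame of tray between -0.055 and 0.055 m and z of each of tin1, tin2, tin3 in the frame of tray below 0.016 m and angle between each of tin1, tin2, tin3's own z axis and vertical below 0.15 rad and linear speed of each of tin1, tin2, tin3 below 0.02 m/s and x of tin2 in the frame of tray between -0.118 and 0.118 m and y of tin2 in the frame of tray between -0.055 and 0.055 m and x of tin3 in the frame of tray between -0.118 and 0.118 m and y of tin3 in the frame of tray between -0.055 and 0.055 m); the robot touches nothing.
It fails at once if a lid is pushed down while the press arm is not down on it (value of joint press_arm below 1.4 rad and velocity of joint any of tin1_lid, tin2_lid, tin3_lid above 0.01 m/s).
It fails at once if the marker or the rubber bung is moved by more than 3 cm (distance of any of marker, rubber_bung from where it was at the start of the episode above 0.03 m).
Of tin1, tin2, tin3 only 2 to 3 are there at a start; the rules pass over those that are not, and their reading is None.
At some moment in a run one of tin1, tin2, tin3 may be knocked a few centimetres aside while the robot is not near it.
It also fails if it takes over 210 s, if anything falls off the work surface, if the arm or the gripper's body presses on something with over 40 N, if the wrist force passes 120 N, or if a joint passes its speed limit or range.

ROBOT

A 7-joint arm with a two-finger parallel gripper is mounted at the origin on a cart in front of the work surface, level with it; the furniture and walls round the work are solid. World frame = base frame: x ahead of the robot, y to its left, z up, the work surface at z = 0. Lengths are in mm, angles in rad, forces in N, time in s.
With the tool pointing down it reaches from about 400 to 750 mm from the base axis. Payload 19.5 kg.
Tool frame: the origin (TCP) lies at the very end of the fingers, on their centre line; the grasp point (between the pads) lies 19 mm behind it (bot.tcp_to_grasp is the distance from the TCP to the grasp point, in mm); z points along the fingers, y is the direction in which the jaws open and shut (so a half turn about z gives the same grasp; the last joint's range is limited). The gripper opens to 85 mm and grips with 20 to 120 N. Pads are 22 mm wide; open, the fingers measure 114 mm over their backs; the gripper's body (76 mm by 85 mm) begins 54 mm behind the grasp point. The pads swing forward as they close: fully open they stand 13 mm farther back than shut.
Start: joints at [1.16, 0.707, -0.028, 1.485, 0.022, 0.951, -0.075], TCP at [207.276, -536.311, 210.768] pointing down, gripper open.
Joint ranges: [-2.71, 2.71], [-0.32, 2.16], [-1.57, 1.52], [0, 2.45], [-1.46, 4.6], [0, 2.02], [-2.83, 2.83]. Speed limits (rad/s): [1.89, 1.89, 2.57, 2.57, 3.01, 3.01, 3.01].

INTERFACE

Orientations are given as a 3x3 rotation matrix whose columns are the frame's x, y, z axes.
In Python, from station import bot, eyes, order gives the robot as it stands.
- The arm moves only by the tool drive_tool, never from a script. Its argument "rows" is one flat list of numbers, 5 for each row, row after row: the shift along the world's x, y, z in m, then the turn about the world's z in rad, then the closure in counts, from 0 (fully open) to 255 (shut). In form: [x, y, z, twist, gripper, x, y, z, twist, gripper, ...]. A call has 1 to 10 rows; each row shifts and turns the commanded pose from where the row before left it; what a row does not reach is not made up. A row lasts 1/12 s, in which the tool goes at most 41.7 mm and 7.16 degrees, less where a joint would pass 70% of its speed; a pose out of reach is approached as far as the arm can. A call is refused whole if a number of a shift passes 0.0417 or a number of a turn 0.125, either way. A call with a gripper value outside its range is refused whole. The fingers move at their own pace and stop on an object; "squeeze" is the grip in N (left out, the last holds). Time passes only in rows, so rows that do not move let the fingers close. It gives the time, the measured TCP pose, the force and the opening at its end, in the units of the state.
- bot.get_state(): the state, without advancing time (a new reading comes with each control period).
- eyes.capture(name): name is "side" or "top" or "wrist"; returns the picture (480x640x3 uint8, blue, green, red); there is no depth.
- eyes.camera_model(name): a dict with "camera_matrix" (3x3 intrinsics, pixels), "distortion" ([k1, k2, p1, p2, k3] as OpenCV has them; the pictures are not rectified), "camera_from_world" (4x4, takes a point from world to camera coordinates). Camera axes: x right, y up, looking along -z (the intrinsics and any distortion apply to the point x, -y, -z); pixel columns grow to the right and rows downward; lengths in mm; the calibration is good to about 2 mm. A picture is of the moment at which its call begins: read the wrist's pose just before it. camera_model takes no time and is no camera call; for the wrist camera it gives the pose at the moment of the call.
- order.sign_off(): hands the job in, once; it reports no verdict.
The state is a dict: "time": time; "joint_positions": joint angles; "joint_velocities": joint speeds; "joint_efforts": joint torques, N m; "position": TCP position; "orientation": TCP orientation; "contact_force": force on the tool from outside, world axes, zero at the start; "torque": the same for the moment, N m; "opening": opening from 0.0 (shut) to 1.0 (fully open).
Only numpy, scipy, OpenCV 4.12 (cv2) and the standard library are available. Lean on these libraries where they do the work, as an engineer would, in place of code of your own. Each camera call takes 0.05 s, during which the arm holds its last target.

## Working session

There is one attempt and no reset: what is moved stays moved. The work goes in short steps, Python scripts to look and compute and a tool call to move; the robot and the scene stay as the last step left them, time stands still between calls to the robot, and variables do not carry over. Pictures are saved under pics/ and viewed, and the job is handed in when it is done.

Besides the shell and the picture viewer there is one more tool, called as name(argument=value, ...) on one line, values as JSON. drive_tool: Moves the arm, as the interface text tells. Its arguments: {"type":"object","properties":{"rows":{"type":"array","items":{"type":"number"}},"squeeze":{"type":"number"}},"required":["rows"]}

```bash
mkdir -p pics; ls
python3 - <<'E'
from station import bot,eyes,order
import cv2
s=bot.get_state();print(s['time'],s['position'],s['orientation'],s['opening'],s['contact_force'])
for n in('top','side','wrist'):
    cv2.imwrite(f'pics/{n}0.png',eyes.capture(n))
    m=eyes.camera_model(n);print(n,m)
E
```

```text
pics
0.0 [ 207.19968912 -536.05173807  210.32397567] [[ 9.32745420e-01  3.60535423e-01 -4.35657235e-04]
 [ 3.60535684e-01 -9.32744855e-01  1.02776370e-03]
 [-3.58118258e-05 -1.11571186e-03 -9.99999377e-01]] 0.9981365090775479 [-1.018732    0.19801252  0.68142466]
top {'camera_matrix': array([[618.54387083,   0.        , 323.52348461],
       [  0.        , 618.54387083, 240.19495999],
       [  0.        ,   0.        ,   1.        ]]), 'distortion': array([-0.11513158,  0.        ,  0.        ,  0.        ,  0.        ]), 'camera_from_world': array([[ 2.96365297e-02, -9.99497309e-01,  1.12608102e-02,
        -1.42388152e+01],
       [ 9.88763253e-01,  3.09659435e-02,  1.46247532e-01,
        -5.27755616e+02],
       [-1.46522716e-01,  6.80000601e-03,  9.89183933e-01,
        -1.60869950e+03],
       [ 0.00000000e+00,  0.00000000e+00,  0.00000000e+00,
         1.00000000e+00]])}
side {'camera_matrix': array([[607.87790024,   0.        , 334.10551152],
       [  0.        , 607.87790024, 239.21515117],
       [  0.        ,   0.        ,   1.        ]]), 'distortion': array([-0.147100
[... 345 characters left out ...]
00000000e+00,  0.00000000e+00,  0.00000000e+00,
         1.00000000e+00]])}
wrist {'camera_matrix': array([[381.80595798,   0.        , 324.18530179],
       [  0.        , 381.80595798, 243.73801857],
       [  0.        ,   0.        ,   1.        ]]), 'distortion': array([-0.0069126,  0.       ,  0.       ,  0.       ,  0.       ]), 'camera_from_world': array([[ 3.60980661e-01, -9.32573301e-01,  3.79754884e-05,
        -5.74920691e+02],
       [ 9.00251548e-01,  3.48458922e-01, -2.61004846e-01,
         3.48033348e+01],
       [ 2.43392917e-01,  9.42518892e-02,  9.65337490e-01,
        -3.78008988e+02],
       [ 0.00000000e+00,  0.00000000e+00,  0.00000000e+00,
         1.00000000e+00]])}
```

View pics/top0.png

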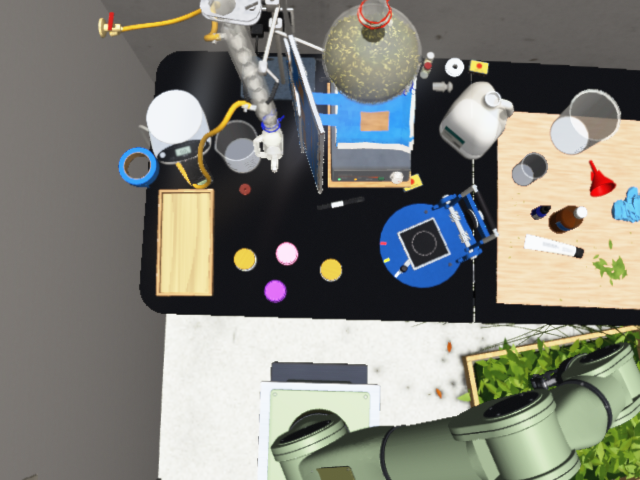

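View pics/side0.png

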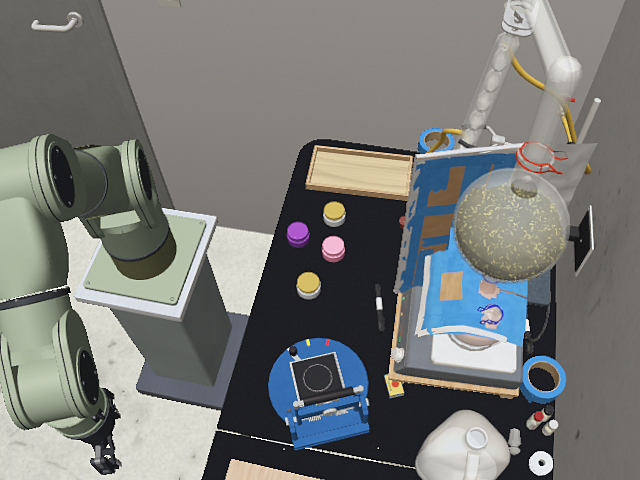

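```bash
cat > h.py <<'E'
import numpy as np,cv2
from station import bot,eyes,order
def px2w(m,uv,z):
    uv=np.array(uv,float).reshape(-1,1,2)
    n=cv2.undistortPoints(uv,m['camera_matrix'],m['distortion']).reshape(-1,2)
    T=m['camera_from_world'];R=T[:3,:3];t=T[:3,3];c=-R.T@t
    z=np.broadcast_to(z,len(n));o=[]
    for (a,b),zz in zip(n,z):
        d=R.T@np.array([a,-b,-1.]);k=(zz-c[2])/d[2];o.append((c+k*d))
    return np.array(o)
def w2px(m,P):
    P=np.atleast_2d(P).astype(float);T=m['camera_from_world']
    q=P@T[:3,:3].T+T[:3,3];q=q*[1,-1,-1]
    return cv2.projectPoints(q,np.zeros(3),np.zeros(3),m['camera_matrix'],m['distortion'])[0].reshape(-1,2)
def st():
    s=bot.get_state();R=s['orientation'];print('t %.2f'%s['time'],'pos',np.round(s['position'],1),'yaw(y-axis) %.3f'%np.arctan2(R[1,1],R[0,1]),'open %.3f'%s['opening'],'F',np.round(s['contact_force'],1),'q',np.round(s['joint_positions'],2));return s
def brass(img,m,z):
    h=cv2.cvtColor(img,cv2.COLOR_BGR2HSV)
    k=cv2.inRange(h,(18,110,120),(32,255,255))
    n,l,s,c=cv2.connectedComponentsWithStats(k)
    for i in range(1,n):
        if s[i,4]>60: print(s[i],np.round(c[i],1),np.round(px2w(m,c[i],z)[0],1))
E
python3 - <<'E'
from h import *
t=cv2.imread('pics/top0.png');s=cv2.imread('pics/side0.png')
brass(t,eyes.camera_model('top'),39);print();brass(s,eyes.camera_model('side'),39)
cv2.imwrite('pics/tc.png',cv2.resize(t[180:300,370:510],None,fx=5,fy=5,interpolation=cv2.INTER_CUBIC))
cv2.imwrite('pics/sc.png',cv2.resize(s[325:455,255:385],None,fx=4.5,fy=4.5,interpolation=cv2.INTER_CUBIC))
cv2.imwrite('pics/tl.png',cv2.resize(t[170:310,140:370],None,fx=3.4,fy=3.4,interpolation=cv2.INTER_CUBIC))
E
```

```text
[119   9  82  23 416] [160.6  21.8] [1147.2  488.4   39. ]
[204  21  15  20 162] [212.2  32.4] [1116.1  336.5   39. ]
[470  61  18  13 152] [478.8  66.8] [1038.8 -423.8   39. ]
[175 100  76  89 714] [210.4 144.5] [782.9 319.4  39. ]
[328 168  73  19 263] [356.9 183.2] [686.6 -83.9  39. ]
[401 175  21  16 139] [412.9 182.3] [ 694.2 -236.    39. ]
[234 248  21  21 356] [244.1 258.3] [472.8 211.2  39. ]
[321 259  21  21 350] [330.7 268.8] [451.9 -19.4  39. ]

[512  57  32  32 208] [526.2  74.1] [986.8 873.4  39. ]
[566 106  11  36 121] [571.  124.5] [1126.4  668.5   39. ]
[562 116  10  26  94] [566.5 128.2] [1111.4  649.1   39. ]
[442 129  19   5  75] [451.5 130.7] [762.6 564.8  39. ]
[324 202  21  18 301] [333.8 210.2] [474.1 208.8  39. ]
[297 272  23  21 373] [307.8 282. ] [453.3 -21.2  39. ]
[385 376  19  19 142] [394.  387.3] [ 703.4 -252.8   39. ]
```

View pics/tc.png

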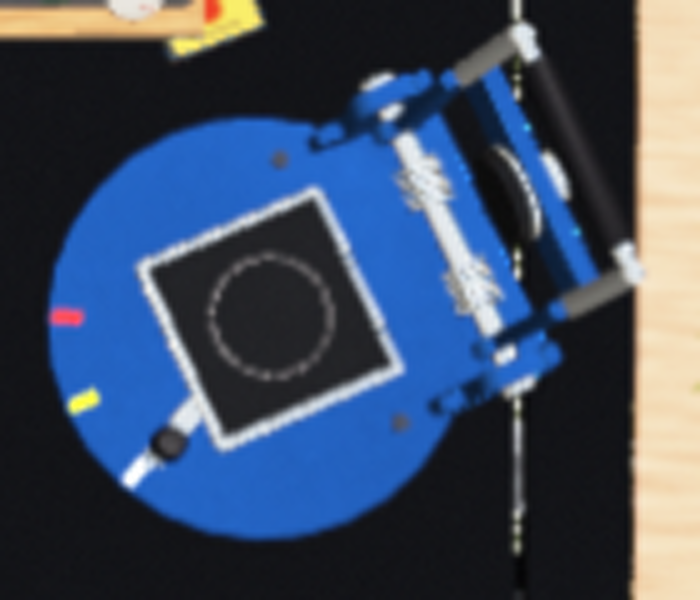

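View pics/sc.png

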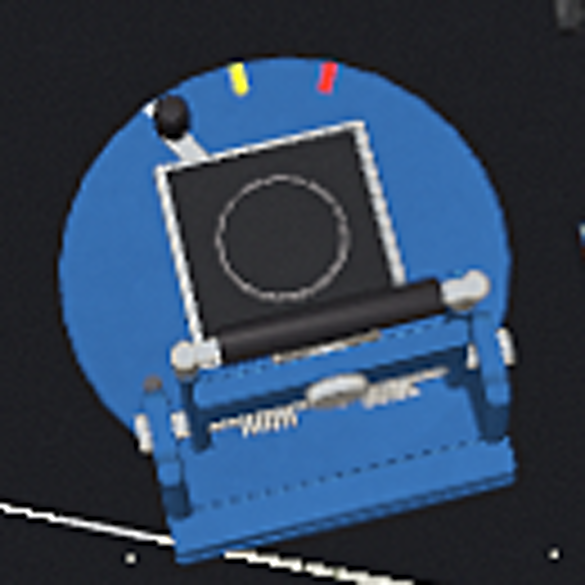

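View pics/tl.png

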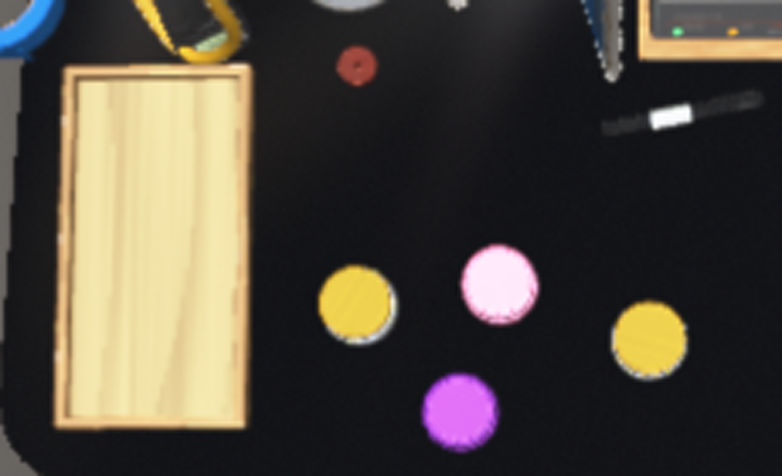

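Run:
```python
from h import *
m=eyes.camera_model('top');ms=eyes.camera_model('side')
def T(p,z): return px2w(m,[(370+x/5,180+y/5) for x,y in p],z)
def S(p,z): return px2w(ms,[(255+x/4.5,325+y/4.5) for x,y in p],z)
np.set_printoptions(precision=1,suppress=True)
for z in(47,49,52):
  print('circ',z,T([(271,316)],z)[0],S([(282,237)],z)[0])
print('bedcorners T',T([(145,265),(317,190),(402,368),(222,447)],49), T([(145,265),(317,190),(402,368),(222,447)],49).mean(0))
print('yellow',T([(83,401)],12),S([(238,79)],12))
print('red',T([(66,317)],12),S([(327,77)],12))
print('knob',T([(170,442)],58),S([(173,112)],58))
print('handle',T([(523,40),(628,262)],256),S([(190,356),(472,287)],256))
# tray outer corners, top z 24
c=[(63,66),(251,66),(245,428),(55,428)]
P=px2w(m,[(140+x/3.4,170+y/3.4) for x,y in c],24);print('tray',P,P.mean(0))
```

```text
circ 47 [ 527.  -266.2   47. ] [ 530.1 -265.4   47. ]
circ 49 [ 526.8 -265.8   49. ] [ 530.3 -266.1   49. ]
circ 52 [ 526.3 -265.3   52. ] [ 530.7 -267.2   52. ]
bedcorners T [[ 552.1 -198.2   49. ]
 [ 595.7 -290.3   49. ]
 [ 501.  -336.2   49. ]
 [ 456.  -240.2   49. ]] [ 526.2 -266.2   49. ]
yellow [[ 482.7 -170.3   12. ]] [[ 484.9 -169.9   12. ]]
red [[ 528.2 -160.3   12. ]] [[ 531.3 -159.7   12. ]]
knob [[ 456.9 -211.3   58. ]] [[ 462.6 -213.9   58. ]]
handle [[ 631.6 -349.9  256. ]
 [ 526.8 -398.9  256. ]] [[ 526.4 -400.4  256. ]
 [ 635.7 -348.7  256. ]]
tray [[656.5 457.5  24. ]
 [660.7 305.   24. ]
 [371.2 293.6  24. ]
 [365.9 443.9  24. ]] [513.6 375.   24. ]
```

drive_tool(rows=[0.018,0.023,0,0.117,0,0.018,0.023,0,0.117,0,0.018,0.023,0,0.117,0,0.018,0.023,0,0.117,0,0.018,0.023,0,0.117,0,0.018,0.023,0,0.117,0,0.018,0.023,0,0.117,0,0.018,0.023,0,0.117,0,0.018,0.023,0,0.117,0,0.018,0.023,0,0.117,0])

```text
time: 0.98
position: [387.9, -305.1, 210.8]
orientation: [[0.026, 1.0, -0.0], [1.0, -0.026, -0.0], [-0.0, -0.0, -1.0]]
contact_force: [1.1, -0.6, -0.7]
opening: 0.997
```

drive_tool(rows=[0.018,0.023,0,0.117,0,0.018,0.023,0,0.117,0,0.018,0.023,0,0.117,0,0.018,0.023,0,0.117,0,0,0,0,0,0,0,0,0,0,0])

```text
time: 1.48
position: [459.8, -213.3, 210.6]
orientation: [[-0.424, 0.906, -0.0], [0.906, 0.424, 0.001], [0.001, 0.0, -1.0]]
contact_force: [-0.3, -1.0, -0.3]
opening: 1.001
```

Run:
```python
from h import *
st();cv2.imwrite('pics/w1.png',eyes.capture('wrist'))
```

```text
t 1.48 pos [ 459.8 -213.3  210.6] yaw(y-axis) 0.438 open 1.001 F [-0.3 -1.  -0.3] q [ 0.63  0.63 -0.46  1.72  0.35  0.87  0.45]
```

View pics/w1.png

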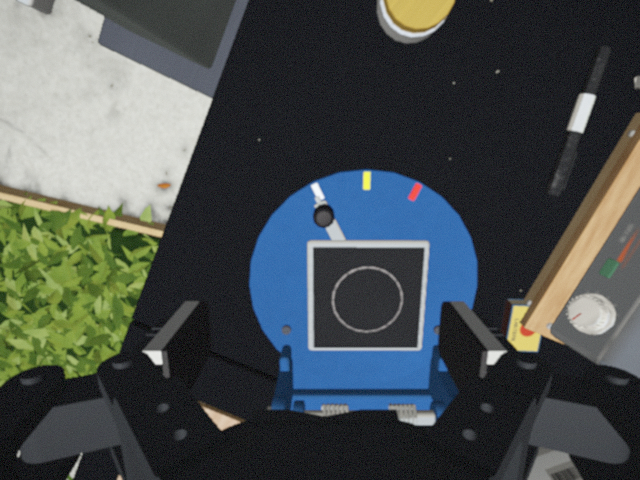

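Run:
```python
from h import *
np.set_printoptions(precision=1,suppress=True)
m=eyes.camera_model('wrist')
print('circ',px2w(m,(367.5,299.5),48.3),'knob',px2w(m,(323,216),58),'yel',px2w(m,[(367,172),(367,181),(367,189)],12))
print('corners',px2w(m,[(308,242),(428,241),(425,349),(310,350)],48.3))
```

```text
circ [[ 526.4 -266.2   48.3]] knob [[ 455.6 -211.    58. ]] yel [[ 478.8 -163.8   12. ]
 [ 482.6 -171.3   12. ]
 [ 485.9 -178.    12. ]]
corners [[ 454.2 -239.4   48.3]
 [ 549.8 -193.9   48.3]
 [ 599.1 -288.6   48.3]
 [ 500.  -336.    48.3]]
```

drive_tool(rows=[-0.002,0.001,-0.03,0,100,0,0,-0.035,0,100,0,0,-0.035,0,100,0,0,-0.035,0,100,0,0,-0.032,0,100,0,0,0,0,100,0,0,0,0,160,0,0,0,0,255,0,0,0,0,255,0,0,0,0,255], squeeze=30)

```text
time: 2.37
position: [457.8, -213.9, 45.4]
orientation: [[-0.422, 0.907, 0.002], [0.907, 0.422, -0.001], [-0.002, 0.001, -1.0]]
contact_force: [-0.1, 0.7, 0.4]
opening: 0.042
```

drive_tool(rows=[0,0,0,0,255,0,0,0,0,255,0,0,0,0,255])

```text
time: 2.62
position: [457.4, -213.4, 44.1]
orientation: [[-0.422, 0.906, 0.0], [0.906, 0.422, -0.0], [-0.0, 0.0, -1.0]]
contact_force: [0.4, 0.4, 0.6]
opening: 0.001
```

Run:
```python
from h import *
st();cv2.imwrite('pics/w2.png',eyes.capture('wrist'));s=eyes.capture('side')
cv2.imwrite('pics/s2.png',cv2.resize(s[325:455,255:385],None,fx=4.5,fy=4.5,interpolation=cv2.INTER_CUBIC))
```

```text
t 2.62 pos [ 457.4 -213.4   44.1] yaw(y-axis) 0.436 open 0.001 F [0.4 0.4 0.6] q [ 0.53  0.89 -0.28  1.9   0.54  0.43  0.28]
```

View pics/w2.png

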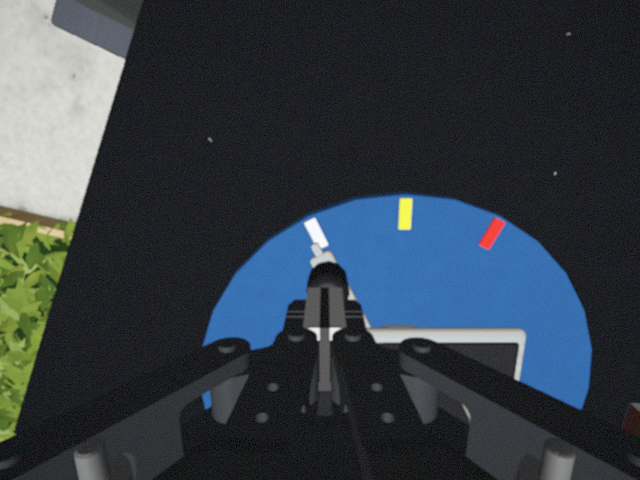

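View pics/s2.png

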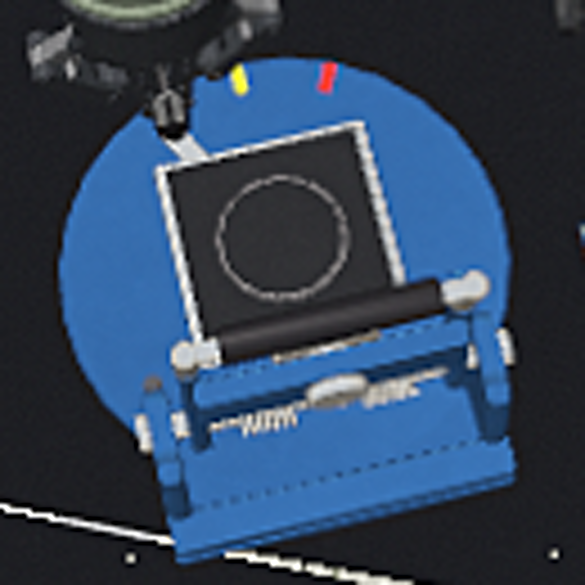

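Run:
```python
from h import *
np.set_printoptions(precision=1,suppress=True)
m=eyes.camera_model('wrist')
print(w2px(m,[(457.4,-213.4,44),(457.4,-213.4,63)]), px2w(m,(327,272),58),px2w(m,(321,252),40))
i=cv2.imread('pics/w2.png');cv2.imwrite('pics/w2c.png',cv2.resize(i[190:430,200:450],None,fx=2.4,fy=2.4,interpolation=cv2.INTER_CUBIC))
```

```text
[[325.3 289.4]
 [325.4 306.8]] [[ 452.4 -201.    58. ]] [[ 448.6 -199.1   40. ]]
```

View pics/w2c.png

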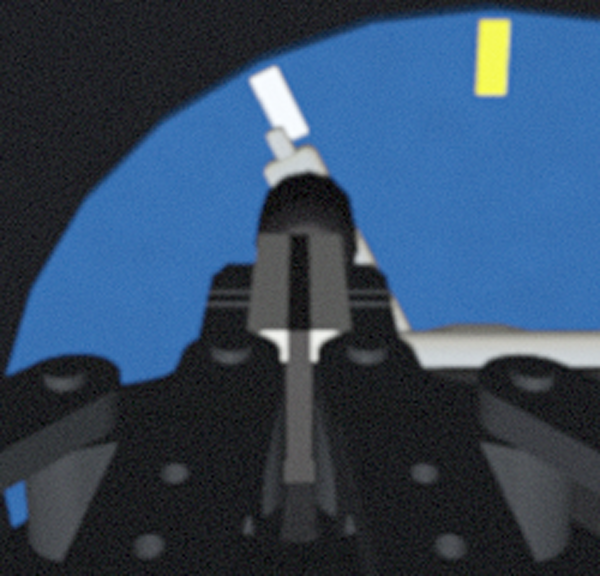

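drive_tool(rows=[0,0,0,0,100,0,0,0,0,100,0,0,0,0,100,0,0,0,0,100])

```text
time: 3.05
position: [457.3, -213.3, 43.7]
orientation: [[-0.422, 0.906, -0.0], [0.906, 0.422, -0.0], [0.0, -0.0, -1.0]]
contact_force: [-0.4, -0.7, -0.8]
opening: 0.562
```

Run:
```python
from h import *
st();i=eyes.capture('wrist');cv2.imwrite('pics/w3.png',i[100:])
```

```text
t 3.05 pos [ 457.3 -213.3   43.7] yaw(y-axis) 0.436 open 0.562 F [-0.4 -0.7 -0.8] q [ 0.53  0.89 -0.28  1.9   0.54  0.43  0.28]
```

View pics/w3.png

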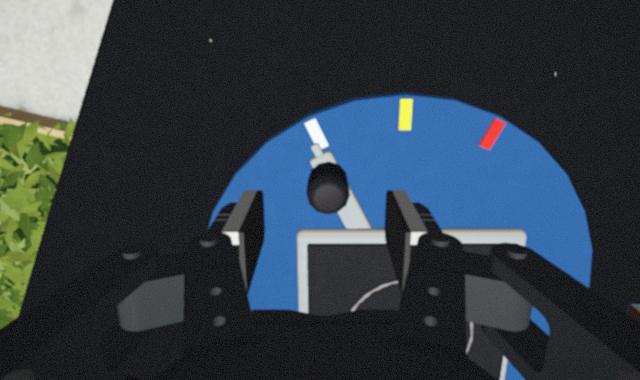

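Run:
```python
from h import *
np.set_printoptions(precision=1,suppress=True)
m=eyes.camera_model('wrist')
print(w2px(m,[(457,-212,36),(457,-212,58),(527,-266,48),(482.7,-171,12),(457.4,-213.4,44)]))
i=cv2.imread('pics/w3.png');cv2.imwrite('pics/w3c.png',cv2.resize(i[80:260,210:460],None,fx=3,fy=3,interpolation=cv2.INTER_CUBIC))
```

```text
[[325.8 280.5]
 [325.9 299. ]
 [406.7 436.2]
 [403.8 216.7]
 [325.3 289.7]]
```

View pics/w3c.png

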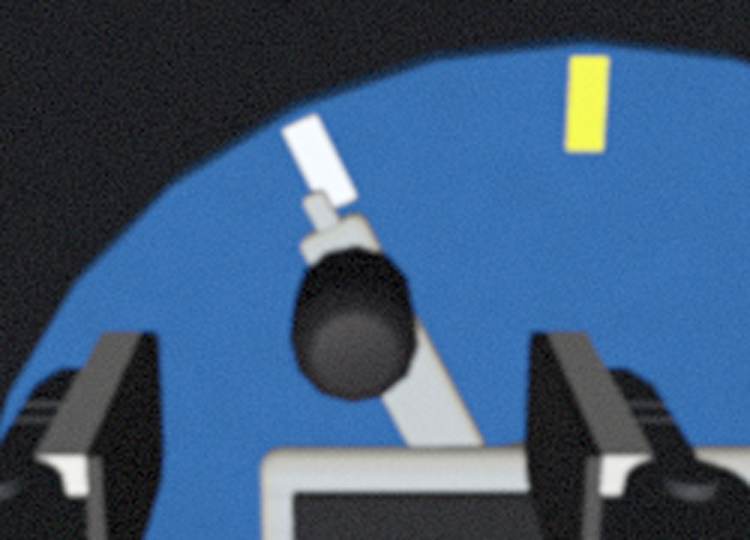

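drive_tool(rows=[0,0,-0.008,0,100,0,0,-0.008,0,100,0,0,0,0,100,0,0,0,0,160,0,0,0,0,255,0,0,0,0,255,0,0,0,0,255,0,0,0,0,255])

```text
time: 3.77
position: [457.8, -213.3, 28.0]
orientation: [[-0.422, 0.906, 0.001], [0.906, 0.422, -0.0], [-0.001, 0.001, -1.0]]
contact_force: [5.1, 0.1, 2.2]
opening: 0.193
```

Run:
```python
from h import *
print(bot.tcp_to_grasp)
st();i=eyes.capture('wrist');cv2.imwrite('pics/w4.png',i[100:])
```

```text
18.700000000000003
t 3.77 pos [ 457.8 -213.3   28. ] yaw(y-axis) 0.436 open 0.193 F [5.1 0.1 2.2] q [ 0.51  0.92 -0.26  1.9   0.56  0.39  0.27]
```

View pics/w4.png

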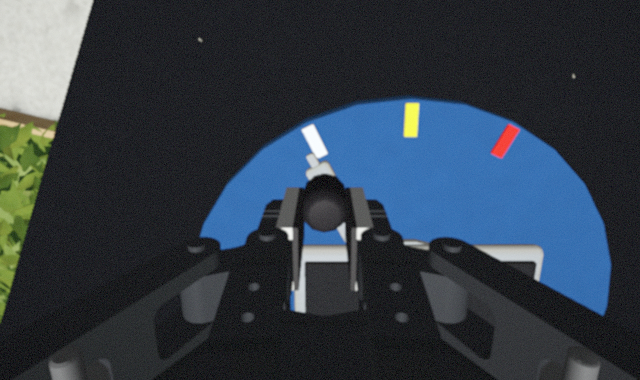

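drive_tool(rows=[0.0045,0.0054,0,0,255,0.005,0.005,0,0,255,0.0055,0.0045,0,0,255,0.0055,0.0045,0,0,255,0.006,0.0035,0,0,255,0.006,0.003,0,0,255,0,0,0,0,255,0,0,0,0,255])

```text
time: 4.48
position: [489.2, -186.6, 27.7]
orientation: [[-0.422, 0.906, -0.002], [0.906, 0.422, 0.001], [0.001, -0.001, -1.0]]
contact_force: [-3.4, 3.2, 3.9]
opening: 0.194
```

Run:
```python
from h import *
st();i=eyes.capture('wrist');cv2.imwrite('pics/w5.png',i[100:])
m=eyes.camera_model('wrist');C=np.array([527.5,-266])
```

```text
t 4.48 pos [ 489.2 -186.6   27.7] yaw(y-axis) 0.436 open 0.194 F [-3.4  3.2  3.9] q [ 0.45  0.93 -0.27  1.83  0.52  0.45  0.24]
```

View pics/w5.png

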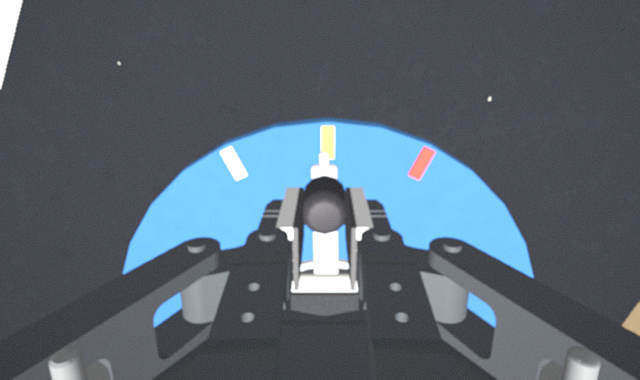

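drive_tool(rows=[0.0018,0.0008,0,0,255,0,0,0,0,255,0,0,0,0,255,0,0,0,0,150,0,0,0,0,100,0,0,0,0,100,0,0,0.02,0,100,0,0,0.03,0,60,0,0,0.04,0,0,0,0,0.04,0,0])

```text
time: 5.37
position: [491.1, -186.2, 159.1]
orientation: [[-0.423, 0.906, -0.001], [0.906, 0.423, 0.001], [0.001, -0.001, -1.0]]
contact_force: [0.5, -0.3, -0.2]
opening: 0.989
```

drive_tool(rows=[0,0,0.02,0,0,0,0,0,0,0])

```text
time: 5.53
position: [493.1, -187.0, 181.9]
orientation: [[-0.422, 0.907, 0.006], [0.907, 0.422, -0.002], [-0.004, 0.004, -1.0]]
contact_force: [0.7, -0.4, 0.4]
opening: 0.995
```

Run:
```python
from h import *
st();i=eyes.capture('wrist');cv2.imwrite('pics/w6.png',i)
t=eyes.capture('top');cv2.imwrite('pics/t6.png',t)
brass(t,eyes.camera_model('top'),39);print();brass(eyes.capture('side'),eyes.camera_model('side'),39)
```

```text
t 5.53 pos [ 493.1 -187.   181.9] yaw(y-axis) 0.436 open 0.995 F [ 0.7 -0.4  0.4] q [ 0.54  0.7  -0.44  1.7   0.38  0.83  0.37]
[120   9  81  23 415] [160.7  21.7] [1147.3  488.1   39. ]
[204  21  15  20 162] [212.2  32.4] [1116.1  336.5   39. ]
[470  61  18  13 152] [478.8  66.8] [1038.8 -423.8   39. ]
[175 100  76  89 713] [210.3 144.6] [782.8 319.5  39. ]
[328 170  73  17 265] [356.9 183.3] [686.2 -83.8  39. ]
[405 175  17  16 116] [414.3 182.2] [ 694.8 -239.7   39. ]
[234 248  21  21 357] [244.  258.3] [472.8 211.2  39. ]
[321 259  21  21 350] [330.7 268.8] [451.9 -19.4  39. ]

[512  57  32  32 204] [526.2  74.1] [986.9 873.5  39. ]
[566 106  11  36 123] [571.  124.3] [1126.3  669.3   39. ]
[562 116  10  26  93] [566.5 128.2] [1111.4  649.2   39. ]
[442 129  19   5  74] [451.5 130.7] [762.6 564.9  39. ]
[332 202  13  18 175] [337.5 210. ] [483.8 211.4  39. ]
[385 376  19  19 144] [393.9 387.2] [ 703.2 -252.6   39. ]
```

View pics/w6.png

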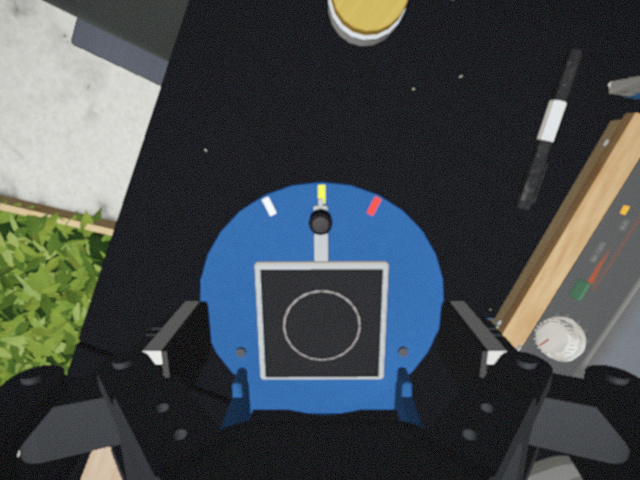

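drive_tool(rows=[-0.007,0.028,0,0,0,-0.007,0.028,0,0,0,-0.007,0.028,0,0,0,-0.007,0.028,0,0,0,-0.007,0.028,-0.015,0,0,-0.006,0.026,-0.02,0,0,0,0,0,0,0,0,0,0,0,0])

```text
time: 6.35
position: [449.7, -19.4, 141.5]
orientation: [[-0.425, 0.905, -0.003], [0.905, 0.425, 0.0], [0.001, -0.003, -1.0]]
contact_force: [0.0, -1.1, 0.9]
opening: 1.0
```

Run:
```python
from h import *
st();i=eyes.capture('wrist');cv2.imwrite('pics/w7.png',i)
m=eyes.camera_model('wrist');brass(i,m,39)
```

```text
t 6.35 pos [449.7 -19.4 141.5] yaw(y-axis) 0.439 open 1.000 F [ 0.  -1.1  0.9] q [ 0.17  0.66 -0.35  2.    0.41  0.55 -0.02]
[ 289  197   77   77 4579] [326.8 235.2] [451.2 -19.9  39. ]
[284 386   6  16  94] [286.5 393.3] [ 477.7 -153.1   39. ]
```

View pics/w7.png

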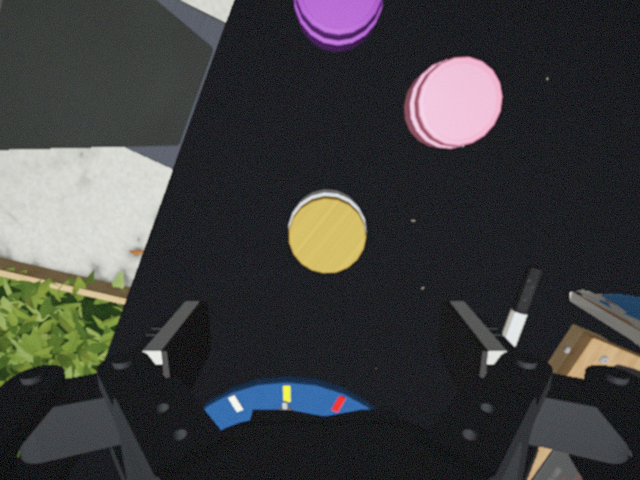

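Run:
```python
from h import *
np.set_printoptions(precision=1,suppress=True)
m=eyes.camera_model('wrist');s=bot.get_state();p=s['position'];R=s['orientation']
for h in range(0,45,5):
  print(h,w2px(m,[p+R@[11,-42,-h],p+R@[11,42,-h],p+R@[11,0,-h],p+R@[11,-7,-h],p+R@[11,7,-h]]).ravel())
```

```text
0 [232.1 266.3 418.3 266.4 325.2 266.3 309.7 266.3 340.7 266.4]
5 [229.4 269.9 421.  270.  325.2 270.  309.2 270.  341.2 270. ]
10 [226.6 273.7 423.8 273.9 325.2 273.8 308.8 273.8 341.7 273.8]
15 [223.6 277.8 426.9 278.  325.2 277.9 308.3 277.9 342.2 277.9]
20 [220.4 282.1 430.1 282.3 325.3 282.2 307.8 282.2 342.7 282.2]
25 [217.1 286.7 433.5 286.9 325.3 286.8 307.2 286.8 343.3 286.9]
30 [213.4 291.6 437.2 291.8 325.3 291.8 306.6 291.8 344.  291.8]
35 [209.6 296.9 441.1 297.1 325.3 297.  306.  297.  344.6 297.1]
40 [205.4 302.5 445.3 302.8 325.3 302.7 305.3 302.7 345.4 302.7]
```

drive_tool(rows=[0.0015,-0.0005,-0.035,0,0,0,0,-0.035,0,0,0,0,-0.035,0,0,0,0,-0.025,0,0,0,0,-0.01,0,0,0,0,0,0,0,0,0,0,0,0])

```text
time: 6.98
position: [452.0, -21.9, 2.7]
orientation: [[-0.421, 0.907, -0.001], [0.907, 0.421, -0.0], [-0.0, -0.001, -1.0]]
contact_force: [1.0, 0.6, 0.3]
opening: 1.001
```

Run:
```python
from h import *
st();i=eyes.capture('wrist');cv2.imwrite('pics/w8.png',i)
m=eyes.camera_model('wrist');brass(i,m,39)
s=eyes.capture('side');cv2.imwrite('pics/s8.png',cv2.resize(s[200:330,240:370],None,fx=4.5,fy=4.5,interpolation=cv2.INTER_CUBIC))
```

```text
t 6.98 pos [452.  -21.9   2.7] yaw(y-axis) 0.435 open 1.001 F [1.  0.6 0.3] q [ 0.03  0.94 -0.09  2.09  0.57  0.13 -0.16]
[  250   239   152   146 16755] [325.4 313.5] [450.4 -17.4  39. ]
```

View pics/w8.png

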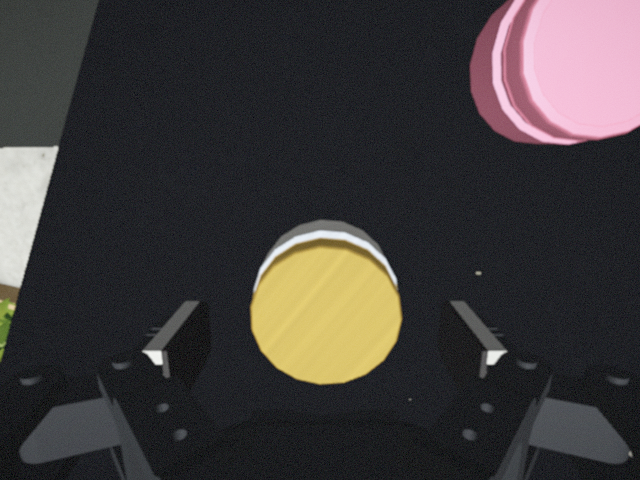

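View pics/s8.png

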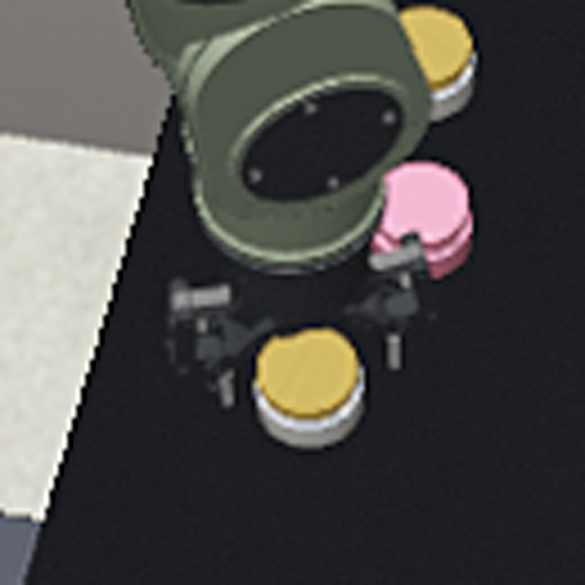

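drive_tool(rows=[-0.002,0.0045,0,0,0,0,0,-0.01,0,0,0,0,-0.01,0,0,0,0,-0.006,0,0,0,0,0,0,0])

```text
time: 7.5
position: [449.9, -16.4, -23.6]
orientation: [[-0.422, 0.906, -0.001], [0.906, 0.422, -0.0], [0.0, -0.001, -1.0]]
contact_force: [-0.1, 0.6, 0.1]
opening: 1.001
```

Run:
```python
from h import *
st();i=eyes.capture('wrist');cv2.imwrite('pics/w9.png',i)
```

```text
t 7.50 pos [449.9 -16.4 -23.6] yaw(y-axis) 0.436 open 1.001 F [-0.1  0.6  0.1] q [-0.02  1.   -0.03  2.1   0.58  0.05 -0.18]
```

View pics/w9.png

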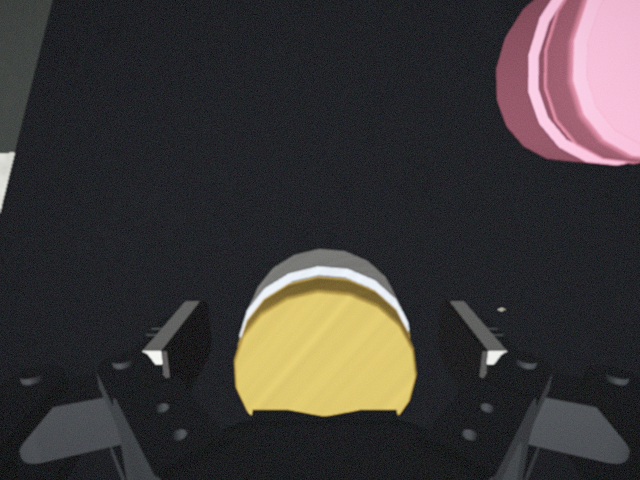

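drive_tool(rows=[0,0,0,0,60,0,0,0,0,255,0,0,0,0,255,0,0,0,0,255,0,0,0,0,255], squeeze=40)

```text
time: 7.97
position: [450.3, -16.6, -22.5]
orientation: [[-0.422, 0.907, 0.001], [0.907, 0.422, -0.0], [-0.0, 0.001, -1.0]]
contact_force: [-1.0, 0.6, 11.8]
opening: 0.675
```

Run:
```python
from h import *
st();i=eyes.capture('wrist');cv2.imwrite('pics/w10.png',i)
```

```text
t 7.97 pos [450.3 -16.6 -22.5] yaw(y-axis) 0.436 open 0.675 F [-1.   0.6 11.8] q [-0.02  0.99 -0.03  2.1   0.58  0.05 -0.18]
```

View pics/w10.png

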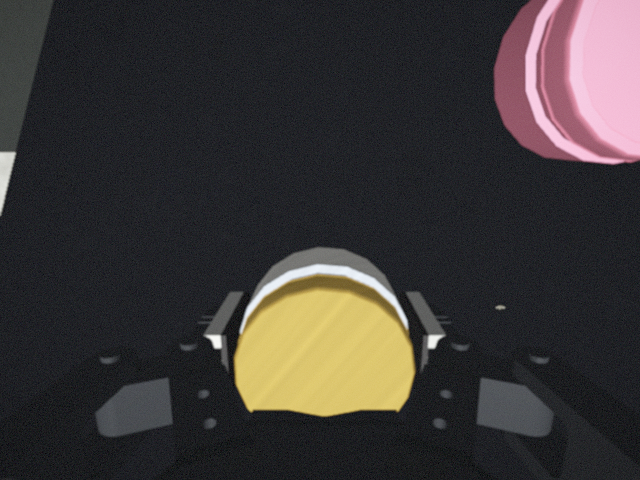

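drive_tool(rows=[0,0,0.01,0,255,0,0,0.03,0,255,0,0,0.035,0,255,0,0,0.035,0,255,0,0,0.025,0,255,0,0,0,0,255])

```text
time: 8.52
position: [451.4, -16.9, 116.1]
orientation: [[-0.422, 0.907, 0.006], [0.907, 0.422, -0.0], [-0.002, 0.005, -1.0]]
contact_force: [0.2, -0.3, -0.5]
opening: 0.673
```

drive_tool(rows=[0.0076,-0.0247,0,0,255,0.0076,-0.0247,0,0,255,0.0076,-0.0247,0,0,255,0.0076,-0.0247,0,0,255,0.0076,-0.0247,0,0,255,0.0076,-0.0247,0,0,255,0.0076,-0.0247,0,0,255,0.0076,-0.0247,0,0,255,0.0076,-0.0247,0,0,255,0.0076,-0.0247,0,0,255])

```text
time: 9.35
position: [525.9, -265.0, 111.6]
orientation: [[-0.422, 0.907, -0.001], [0.907, 0.422, 0.0], [0.0, -0.001, -1.0]]
contact_force: [0.2, -0.3, -0.8]
opening: 0.678
```

drive_tool(rows=[0,0,0,0,255,0,0,0,0,255])

```text
time: 9.52
position: [525.6, -264.6, 111.2]
orientation: [[-0.421, 0.907, -0.001], [0.907, 0.421, 0.0], [0.0, -0.001, -1.0]]
contact_force: [-0.1, 0.7, -2.3]
opening: 0.676
```

Run:
```python
from h import *
st();i=eyes.capture('wrist');cv2.imwrite('pics/w11.png',i)
s=eyes.capture('side');cv2.imwrite('pics/s11.png',cv2.resize(s[270:470,200:420],None,fx=3,fy=3,interpolation=cv2.INTER_CUBIC))
```

```text
t 9.52 pos [ 525.6 -264.6  111.2] yaw(y-axis) 0.434 open 0.676 F [-0.1  0.7 -2.3] q [ 0.63  0.88 -0.45  1.54  0.48  0.83  0.43]
```

View pics/w11.png

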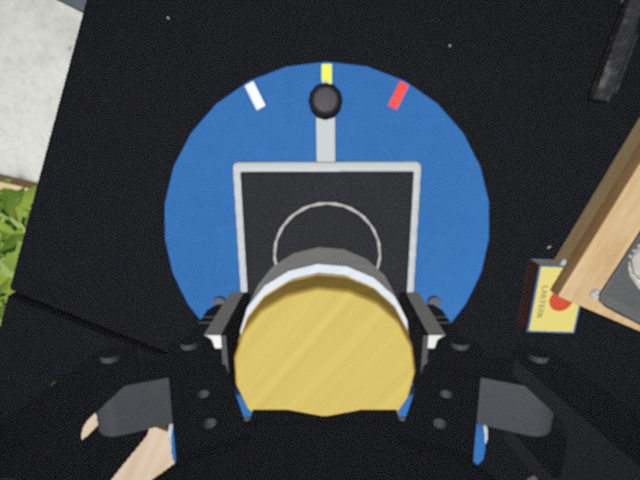

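View pics/s11.png

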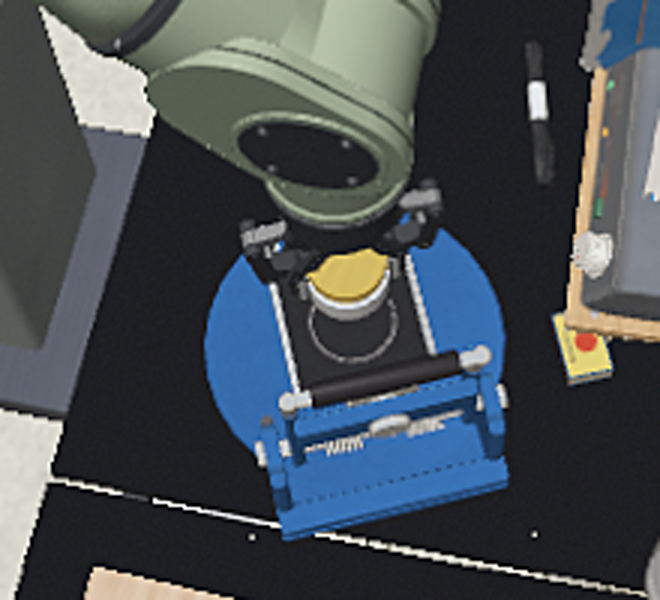

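drive_tool(rows=[0.0005,0.0012,-0.025,0,255,0,0,-0.025,0,255,0,0,-0.018,0,255,0,0,-0.006,0,255,0,0,-0.002,0,255,0,0,-0.002,0,255,0,0,0,0,255])

```text
time: 10.2
position: [527.0, -262.3, 34.6]
orientation: [[-0.423, 0.906, 0.001], [0.906, 0.423, -0.0], [-0.001, 0.001, -1.0]]
contact_force: [0.1, -0.6, -1.4]
opening: 0.676
```

drive_tool(rows=[-0.0005,-0.001,-0.001,0,255,0,0,-0.001,0,255,0,0,-0.001,0,255,0,0,0,0,255])

```text
time: 10.53
position: [526.1, -263.5, 30.9]
orientation: [[-0.422, 0.907, 0.0], [0.907, 0.422, -0.0], [-0.0, 0.0, -1.0]]
contact_force: [0.5, 0.4, -1.1]
opening: 0.677
```

Run:
```python
from h import *
st();i=eyes.capture('wrist');cv2.imwrite('pics/w12.png',i)
```

```text
t 10.53 pos [ 526.1 -263.5   30.9] yaw(y-axis) 0.436 open 0.677 F [ 0.5  0.4 -1.1] q [ 0.6   1.   -0.39  1.59  0.55  0.66  0.37]
```

View pics/w12.png

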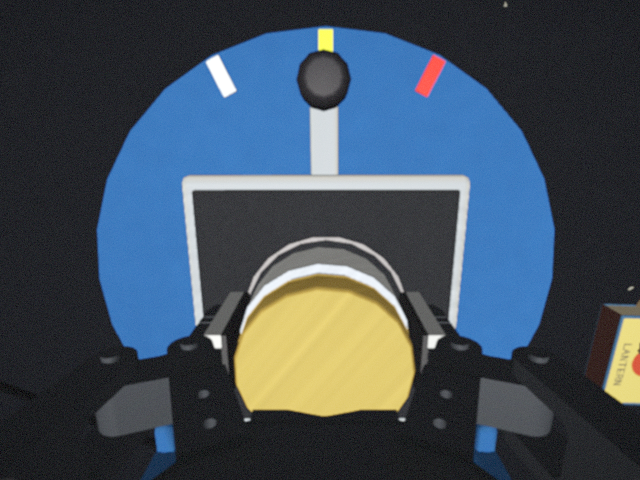

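drive_tool(rows=[0,0,-0.001,0,255,0,0,0,0,255,0,0,-0.001,0,255,0,0,0,0,255])

```text
time: 10.92
position: [526.2, -263.5, 30.1]
orientation: [[-0.422, 0.906, 0.001], [0.906, 0.422, -0.001], [-0.001, 0.0, -1.0]]
contact_force: [-7.9, 2.6, 25.7]
opening: 0.674
```

drive_tool(rows=[0,0,0.0005,0,0,0,0,0,0,0,0,0,0,0,0,0,0,0,0,0,0,0,0.01,0,0,0,0,0.03,0,0,-0.002,0.004,0.04,0,0,-0.008,0.016,0.04,0,0,-0.008,0.016,0.03,0,0,0,0,0,0,0])

```text
time: 11.75
position: [509.7, -225.8, 183.5]
orientation: [[-0.425, 0.905, 0.007], [0.905, 0.425, -0.002], [-0.004, 0.005, -1.0]]
contact_force: [1.0, -0.0, 1.5]
opening: 1.001
```

Run:
```python
from h import *
st();i=eyes.capture('wrist');cv2.imwrite('pics/w13.png',i)
brass(i,eyes.camera_model('wrist'),93)
```

```text
t 11.75 pos [ 509.7 -225.8  183.5] yaw(y-axis) 0.438 open 1.001 F [ 1.  -0.   1.5] q [ 0.62  0.74 -0.5   1.59  0.42  0.91  0.41]
[320 135   6  19 104] [322.6 143.3] [ 481.1 -170.    93. ]
[631 148   9  10  61] [635.5 152.8] [666.  -89.6  93. ]
[ 284  260   77   71 4374] [321.8 295.8] [ 524.8 -265.    93. ]
[483 286  33  48 625] [498.7 311.8] [ 645.2 -222.4   93. ]
```

View pics/w13.png

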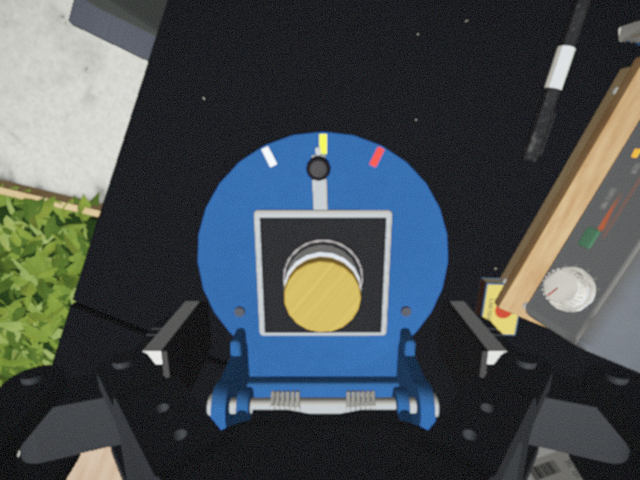

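Run:
```python
from h import *
np.set_printoptions(precision=3,suppress=True)
m=eyes.camera_model('wrist')
for k in[(318.5,166.5),(318.5,163)]:
  p=px2w(m,k,58)[0]; a=np.arctan2(p[1]+265.5,p[0]-526.8); print(p,a,0.6+(2.0075-a))
y=px2w(m,(323,143),12)[0]; print(y,np.arctan2(y[1]+265.5,y[0]-526.8))
p=px2w(m,[(320,200),(318,153)],[32,20]);print(p,[np.arctan2(q[1]+265.5,q[0]-526.8) for q in p])
i=cv2.imread('pics/w13.png');cv2.imwrite('pics/w13c.png',cv2.resize(i[120:240,240:400],None,fx=4,fy=4,interpolation=cv2.INTER_CUBIC))
```

```text
[ 485.416 -186.621   58.   ] 2.0539686629610023 0.5535313370389975
[ 484.353 -184.327   58.   ] 2.0526161851037155 0.5548838148962844
[ 481.465 -170.435   12.   ] 2.0157827122813665
[[ 498.367 -212.379   32.   ]
 [ 481.085 -179.369   20.   ]] [np.float64(2.062254715346369), np.float64(2.0587491054097375)]
```

View pics/w13c.png

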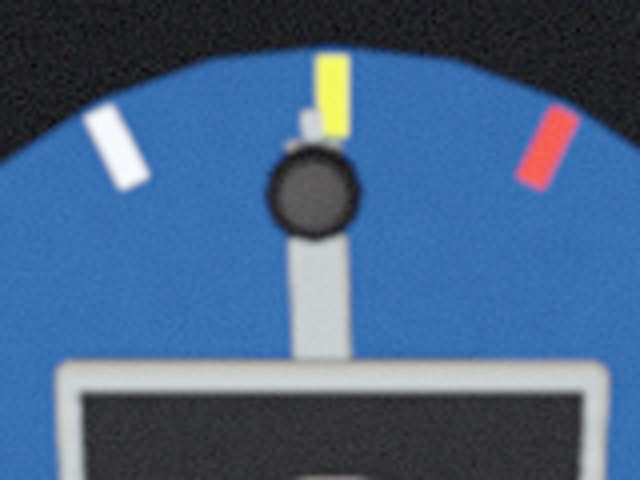

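drive_tool(rows=[-0.012,0.019,0,0,100,-0.012,0.019,0,0,100,0,0,-0.035,0,100,0,0,-0.035,0,100,0,0,-0.035,0,100,0,0,-0.035,0,100,0,0,-0.02,0,100,0,0,-0.008,0,100,0,0,0,0,100,0,0,0,0,100], squeeze=30)

```text
time: 12.63
position: [484.7, -190.3, 9.9]
orientation: [[-0.422, 0.907, 0.0], [0.907, 0.422, -0.0], [-0.0, 0.0, -1.0]]
contact_force: [0.7, -0.7, -0.3]
opening: 0.608
```

drive_tool(rows=[0,0,0,0,160,0,0,0,0,200,0,0,0,0,255,0,0,0,0,255,0,0,0,0,255])

```text
time: 13.05
position: [485.4, -190.3, 10.5]
orientation: [[-0.422, 0.906, 0.002], [0.906, 0.422, -0.0], [-0.001, 0.002, -1.0]]
contact_force: [0.4, 0.3, 11.6]
opening: 0.202
```

Run:
```python
from h import *
st();i=eyes.capture('wrist');cv2.imwrite('pics/w14.png',cv2.resize(i[200:380,220:430],None,fx=3.5,fy=3.3))
```

```text
t 13.05 pos [ 485.4 -190.3   10.5] yaw(y-axis) 0.436 open 0.202 F [ 0.4  0.3 11.6] q [ 0.47  0.96 -0.29  1.85  0.62  0.42  0.16]
```

View pics/w14.png

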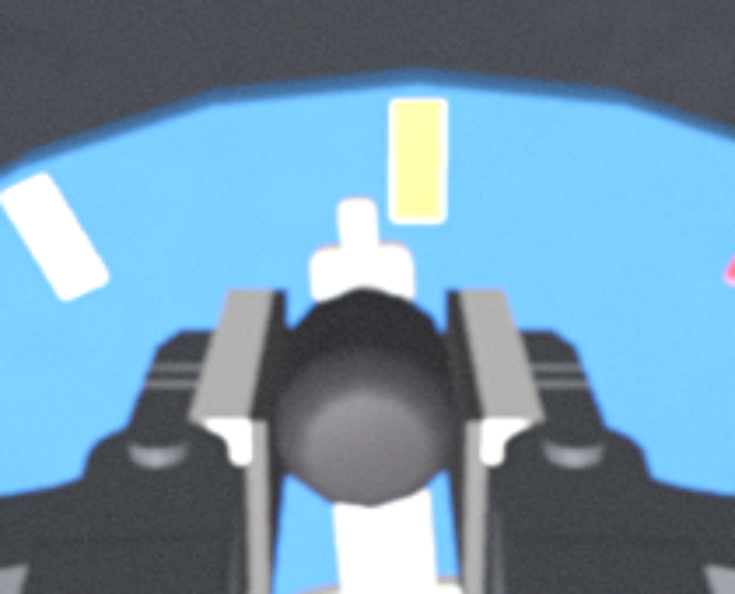

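drive_tool(rows=[0.0026,0.0012,0,0,255,0.0026,0.0012,0,0,255,0.001,0.0005,0,0,255,0,0,0,0,255,0,0,0,0,255])

```text
time: 13.52
position: [489.9, -187.7, 10.3]
orientation: [[-0.422, 0.907, -0.001], [0.907, 0.422, -0.001], [-0.0, -0.002, -1.0]]
contact_force: [-7.7, 1.4, 16.4]
opening: 0.205
```

Run:
```python
from h import *
st();i=eyes.capture('wrist');cv2.imwrite('pics/w15.png',cv2.resize(i[200:380,220:430],None,fx=3.5,fy=3.3))
```

```text
t 13.52 pos [ 489.9 -187.7   10.3] yaw(y-axis) 0.435 open 0.205 F [-7.7  1.4 16.4] q [ 0.46  0.97 -0.29  1.83  0.61  0.43  0.16]
```

View pics/w15.png

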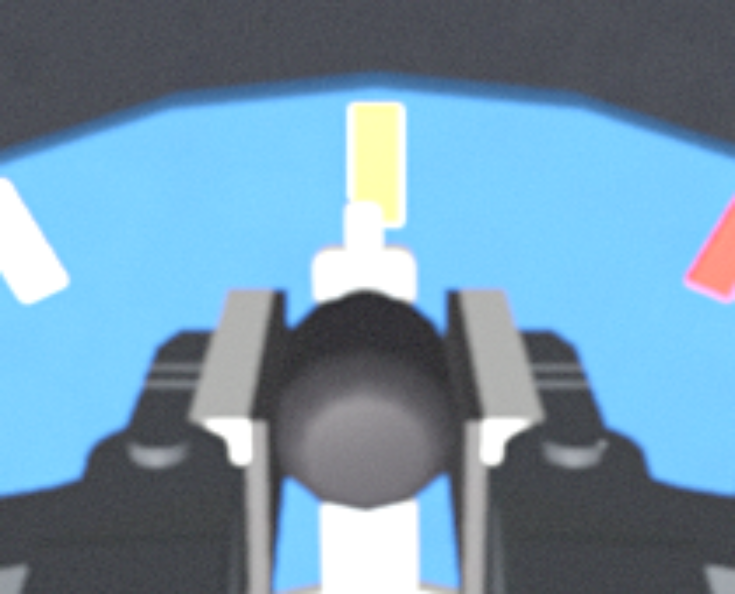

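drive_tool(rows=[0.0018,0.0008,0,0,255,0,0,0,0,255,0,0,0,0,255,0,0,0,0,255])

```text
time: 13.9
position: [491.5, -186.8, 10.3]
orientation: [[-0.422, 0.907, -0.002], [0.907, 0.422, -0.001], [-0.0, -0.002, -1.0]]
contact_force: [-9.5, 1.2, 15.4]
opening: 0.208
```

Run:
```python
from h import *
st();i=eyes.capture('wrist');cv2.imwrite('pics/w16.png',cv2.resize(i[200:380,220:430],None,fx=3.5,fy=3.3))
```

```text
t 13.90 pos [ 491.5 -186.8   10.3] yaw(y-axis) 0.435 open 0.208 F [-9.5  1.2 15.4] q [ 0.46  0.97 -0.3   1.83  0.61  0.44  0.16]
```

View pics/w16.png

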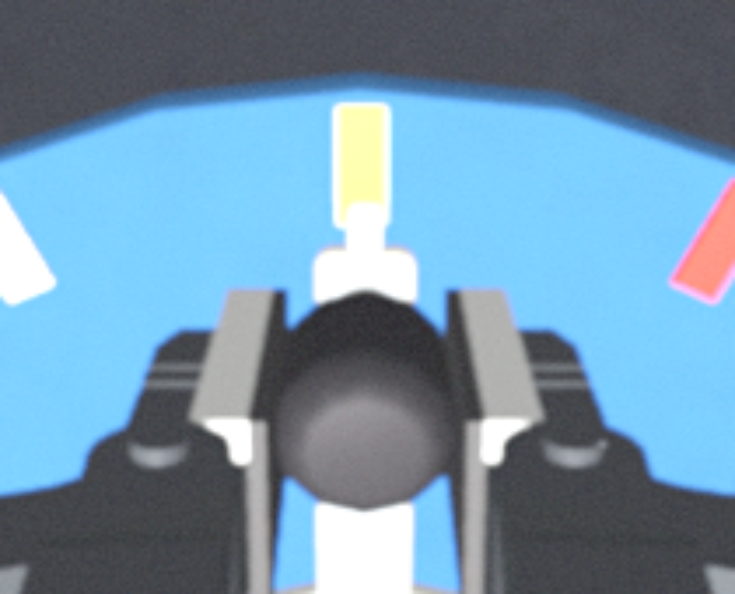

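drive_tool(rows=[0,0,0,0,150,0,0,0,0,100,0,0,0,0,100,0,0,0,0,100,0,0,0.03,0,100,0,0,0.035,0,60,0,0,0.035,0,40,0,0,0.035,0,40,0,0,0.035,0,40,0,0,0,0,40])

```text
time: 14.78
position: [494.4, -186.8, 184.9]
orientation: [[-0.422, 0.907, 0.007], [0.907, 0.422, -0.002], [-0.005, 0.006, -1.0]]
contact_force: [1.1, -0.2, 0.9]
opening: 0.842
```

Run:
```python
from h import *
st();i=eyes.capture('wrist');m=eyes.camera_model('wrist');cv2.imwrite('pics/w17.png',i)
brass(i,m,93)
```

```text
t 14.78 pos [ 494.4 -186.8  184.9] yaw(y-axis) 0.436 open 0.842 F [ 1.1 -0.2  0.9] q [ 0.57  0.7  -0.5   1.69  0.43  0.85  0.32]
[317 184   6  14  78] [319.4 190.3] [ 476.3 -157.7   93. ]
[ 282  314   74   65 3828] [318.5 346.2] [ 523.9 -262.6   93. ]
[479 325  17  15 152] [486.4 331.1] [ 630.5 -199.6   93. ]
```

View pics/w17.png

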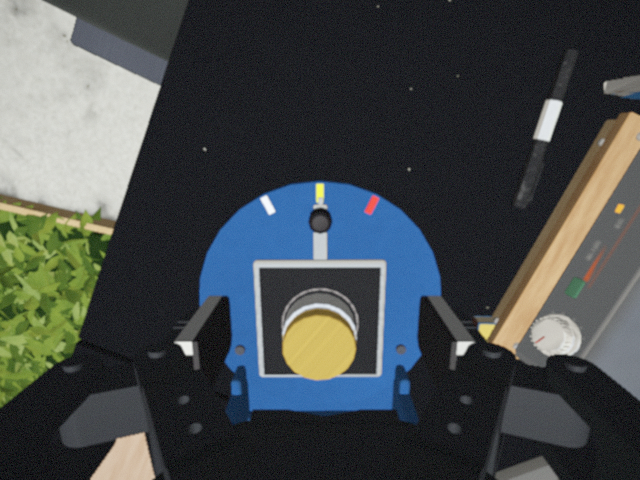

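drive_tool(rows=[0,0,0.035,-0.1,40,0,0,0.035,-0.1,40,0.006,-0.013,0.01,-0.105,40,0.006,-0.013,0,-0.105,40,0.006,-0.013,0,-0.105,40,0.006,-0.013,0,-0.105,40,0.006,-0.013,0,-0.105,40,0.006,-0.013,0,-0.105,40,0.006,-0.013,0,-0.105,40,0.006,-0.013,0,-0.105,40])

```text
time: 15.67
position: [540.5, -291.1, 258.4]
orientation: [[0.572, 0.82, -0.001], [0.82, -0.572, 0.0], [-0.001, -0.001, -1.0]]
contact_force: [-1.2, 0.9, 0.0]
opening: 0.841
```

drive_tool(rows=[0.006,-0.014,0,-0.105,70,0.006,-0.014,0,-0.105,70,0.006,-0.014,0,-0.105,70,0.006,-0.014,0,-0.105,70,0.006,-0.014,0,-0.105,70,0.006,-0.014,0,0,70,0,0,0,0,70,0,0,0,0,70])

```text
time: 16.33
position: [576.2, -374.7, 257.9]
orientation: [[0.904, 0.427, -0.002], [0.427, -0.904, 0.001], [-0.001, -0.001, -1.0]]
contact_force: [0.1, 0.5, -0.5]
opening: 0.728
```

Run:
```python
from h import *
st();i=eyes.capture('wrist');m=eyes.camera_model('wrist');cv2.imwrite('pics/w18.png',i)
s=eyes.capture('side');cv2.imwrite('pics/s18.png',cv2.resize(s[270:470,200:420],None,fx=3,fy=3,interpolation=cv2.INTER_CUBIC))
print(w2px(m,[(577.8,-374.7,256),(577.8+43,-374.7+20,256),(577.8-43,-374.7-20,256)]))
```

```text
t 16.33 pos [ 576.2 -374.7  257.9] yaw(y-axis) -1.129 open 0.728 F [ 0.1  0.5 -0.5] q [ 0.56  0.88 -0.08  0.88  0.07  1.38 -0.64]
[[326.55344595 284.1582353 ]
 [327.54591552 181.03526331]
 [325.68963838 373.67782369]]
```

View pics/w18.png

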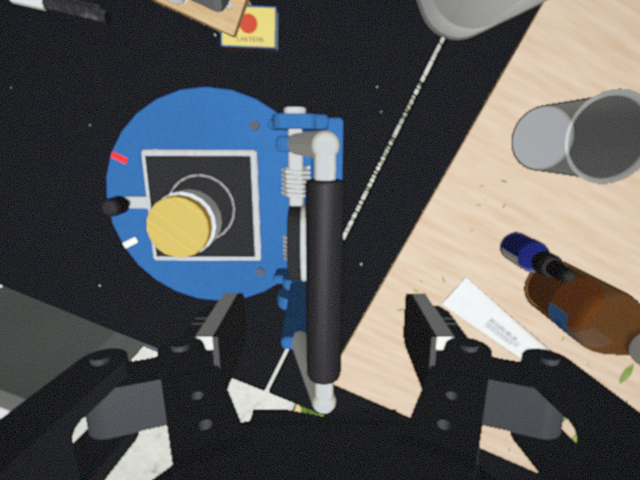

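View pics/s18.png

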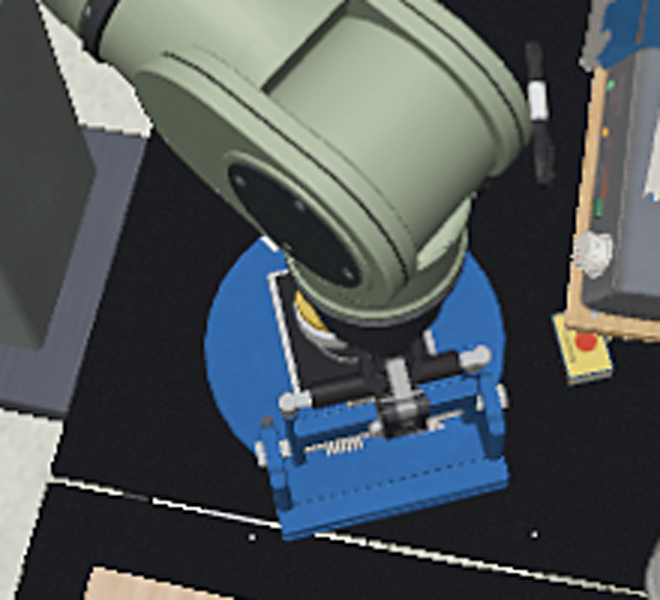

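Run:
```python
from h import *
m=eyes.camera_model('wrist');i=cv2.imread('pics/w18.png');brass(i,m,93)
np.set_printoptions(precision=1,suppress=True)
print(px2w(m,(203,208),54), px2w(m,[(145,152),(255,152),(259,258),(152,259)],54).mean(0))
print(px2w(m,[(326,145),(325,402)],256))
```

```text
[235   8  38  37 602] [259.7  24.9] [ 692.3 -263.6   93. ]
[224  33  37  12 128] [236.   39.8] [ 674.7 -250.9   93. ]
[ 147  196   64   60 3047] [178.6 225.9] [ 514.5 -260.9   93. ]
[[ 527.3 -266.4   54. ]] [ 528.  -265.9   54. ]
[[ 634.2 -347.4  256. ]
 [ 519.6 -401.4  256. ]]
```

Run:
```python
from h import *
st();i=eyes.capture('top');m=eyes.camera_model('top')
brass(i[:, :],m,93)
cv2.imwrite('pics/t19.png',cv2.resize(i[180:300,360:520],None,fx=4.5,fy=4.5,interpolation=cv2.INTER_CUBIC))
w=cv2.imread('pics/w18.png');cv2.imwrite('pics/w18c.png',cv2.resize(w[130:280,90:280],None,fx=4,fy=4,interpolation=cv2.INTER_CUBIC))
```

```text
t 16.43 pos [ 576.4 -373.9  258.8] yaw(y-axis) -1.128 open 0.727 F [0.4 0.3 0.4] q [ 0.56  0.88 -0.08  0.88  0.07  1.38 -0.64]
[119   9  82  23 416] [160.6  21.8] [1118.7  472.7   93. ]
[204  21  15  20 162] [212.2  32.4] [1088.6  325.8   93. ]
[470  61  18  13 152] [478.8  66.8] [1013.9 -409.3   93. ]
[175 100  76  89 714] [210.4 144.5] [766.5 309.2  93. ]
[328 167  72  20 268] [356.8 183.2] [673.4 -80.3  93. ]
[401 175  21  16 136] [413.  182.3] [ 680.8 -228.1   93. ]
[414 235  22  22 374] [424.9 245.8] [ 513.5 -260.2   93. ]
[234 248  21  21 356] [244.1 258.3] [466.6 204.6  93. ]
```

View pics/t19.png

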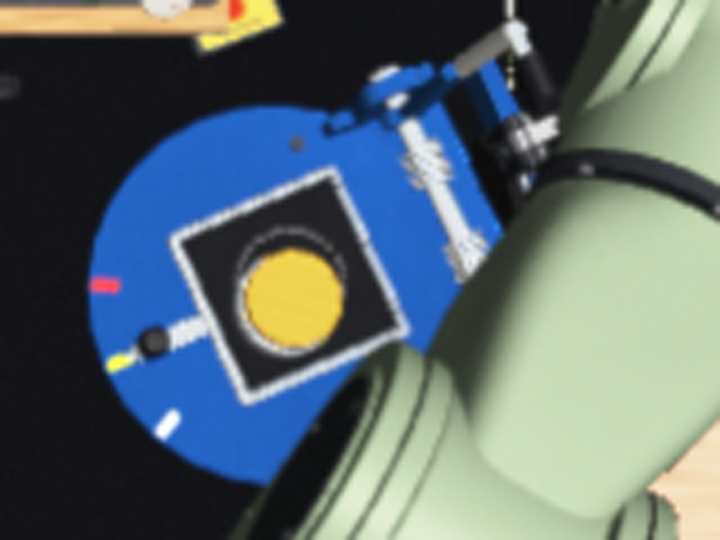

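View pics/w18c.png

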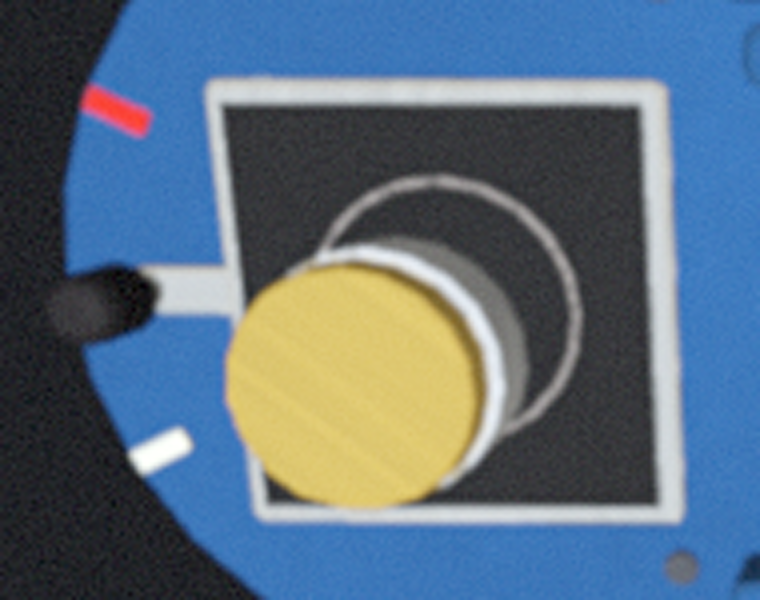

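drive_tool(rows=[-0.004,0.0075,0.005,0.105,40,-0.004,0.0075,0,0.105,40,-0.004,0.0075,0,0.105,40,-0.004,0.0075,0,0.105,40,-0.004,0.0075,0,0.105,40,-0.004,0.0075,0,0.105,20,-0.004,0.0075,0,0.105,0,-0.004,0.0075,0,0.105,0,-0.004,0.0075,0,0.105,0,-0.004,0.0075,0,0.105,0])

```text
time: 17.32
position: [536.1, -298.6, 264.6]
orientation: [[0.073, 0.997, 0.0], [0.997, -0.073, -0.0], [-0.0, 0.0, -1.0]]
contact_force: [0.0, -0.1, -0.3]
opening: 0.999
```

drive_tool(rows=[-0.0045,0.0075,0,0.105,0,-0.0045,0.0075,0,0.105,0,-0.0045,0.0075,0,0.105,0,-0.0045,0.008,-0.02,0.105,0,-0.0045,0.008,-0.03,0.1,0,0,0,-0.03,0,0,0,0,0,0,0,0,0,0,0,0])

```text
time: 17.98
position: [513.7, -260.8, 184.6]
orientation: [[-0.427, 0.904, -0.001], [0.904, 0.427, 0.0], [0.001, -0.001, -1.0]]
contact_force: [0.3, -0.1, 0.7]
opening: 0.999
```

Run:
```python
from h import *
st();i=eyes.capture('wrist');m=eyes.camera_model('wrist');cv2.imwrite('pics/w20.png',i)
brass(i,m,93)
t=eyes.capture('top');brass(t,eyes.camera_model('top'),93)
```

```text
t 17.98 pos [ 513.7 -260.8  184.6] yaw(y-axis) 0.441 open 0.999 F [ 0.3 -0.1  0.7] q [ 0.65  0.77 -0.48  1.51  0.4   0.96  0.5 ]
[335  94   6  14  70] [337.4  99.4] [ 482.7 -175.5   93. ]
[ 284  197   81   80 4926] [323.5 236.8] [ 512.9 -260.1   93. ]
[498 253  36  49 814] [514.4 282.8] [ 651.  -232.4   93. ]
[118   9  83  23 417] [160.5  21.8] [1118.6  473.    93. ]
[204  21  15  20 161] [212.2  32.4] [1088.5  325.9   93. ]
[470  61  18  13 152] [478.8  66.8] [1013.9 -409.3   93. ]
[175 100  76  89 715] [210.3 144.7] [766.2 309.6  93. ]
[328 167  71  20 261] [356.2 183.2] [673.3 -78.8  93. ]
[401 175  21  16 138] [412.9 182.3] [ 680.7 -227.7   93. ]
[414 235  20  22 337] [424. 246.] [ 512.9 -257.8   93. ]
[234 248  21  21 356] [244.1 258.3] [466.6 204.6  93. ]
```

View pics/w20.png

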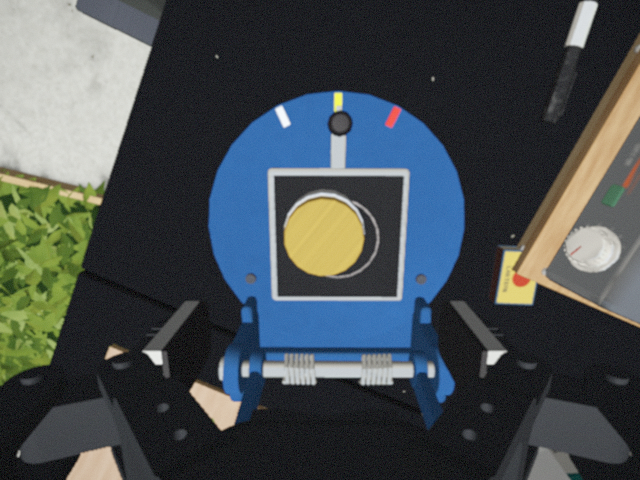

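drive_tool(rows=[-0.0005,0.0006,-0.035,0,0,0,0,-0.035,0,0,0,0,-0.035,0,0,0,0,-0.03,0,0,0,0,-0.017,0,0,0,0,0,0,0,0,0,0,0,0])

```text
time: 18.67
position: [514.2, -260.7, 33.6]
orientation: [[-0.426, 0.905, 0.001], [0.905, 0.426, -0.001], [-0.001, 0.001, -1.0]]
contact_force: [0.1, 0.1, 1.1]
opening: 0.998
```

drive_tool(rows=[0,0,0,0,60,0,0,0,0,255,0,0,0,0,255,0,0,0,0,255,0,0,0,0,255], squeeze=40)

```text
time: 19.08
position: [514.3, -260.9, 34.3]
orientation: [[-0.426, 0.904, 0.002], [0.904, 0.426, -0.001], [-0.002, 0.001, -1.0]]
contact_force: [-1.7, 1.5, 16.2]
opening: 0.675
```

drive_tool(rows=[0,0,0.005,0,255,0,0,0.005,0,255,0.0065,-0.0028,0,0,255,0.0065,-0.0029,0,0,255,0,0,0,0,255,0,0,-0.006,0,255,0,0,-0.002,0,255,0,0,-0.001,0,255,0,0,0,0,255])

```text
time: 19.83
position: [526.1, -266.0, 34.0]
orientation: [[-0.427, 0.904, -0.0], [0.904, 0.427, -0.0], [-0.0, -0.0, -1.0]]
contact_force: [-5.8, 1.8, 18.1]
opening: 0.676
```

drive_tool(rows=[0,0,0,0,0,0,0,0,0,0,0,0,0,0,0,0,0,0,0,0,0,0,0.01,0,0,0,0,0.03,0,0,0,0,0.04,0,0,-0.004,0.009,0.04,0,0,-0.004,0.009,0.03,0,0,0,0,0,0,0])

```text
time: 20.67
position: [520.1, -246.9, 189.7]
orientation: [[-0.428, 0.904, 0.007], [0.904, 0.428, -0.002], [-0.005, 0.006, -1.0]]
contact_force: [1.4, -0.1, 1.3]
opening: 1.002
```

Run:
```python
from h import *
st();i=eyes.capture('wrist');m=eyes.camera_model('wrist');cv2.imwrite('pics/w21.png',i)
brass(i,m,93)
t=eyes.capture('top');brass(t,eyes.camera_model('top'),93)
```

```text
t 20.67 pos [ 520.1 -246.9  189.7] yaw(y-axis) 0.442 open 1.002 F [ 1.4 -0.1  1.3] q [ 0.63  0.76 -0.48  1.51  0.4   0.96  0.47]
[320 106   6  19  84] [322.9 113. ] [ 483.1 -173.6   93. ]
[631 116   9  10  62] [635.4 120.6] [667.4 -91.   93. ]
[ 281  223   78   75 4523] [319.4 260.5] [ 523.1 -264.1   93. ]
[481 260  35  48 759] [496.4 289.5] [ 648.3 -229.3   93. ]
[120   9  81  23 416] [160.7  21.7] [1118.8  472.3   93. ]
[204  21  15  20 160] [212.1  32.4] [1088.6  326.    93. ]
[470  61  18  13 152] [478.8  66.8] [1013.9 -409.3   93. ]
[175 100  76  89 714] [210.3 144.6] [766.2 309.5  93. ]
[328 167  72  20 263] [356.6 183.1] [673.5 -79.8  93. ]
[401 175  21  16 141] [412.7 182.4] [ 680.6 -227.2   93. ]
[416 232  12  20 160] [421.7 242.3] [ 522.3 -251.8   93. ]
[234 248  21  21 357] [244.  258.3] [466.6 204.7  93. ]
```

View pics/w21.png

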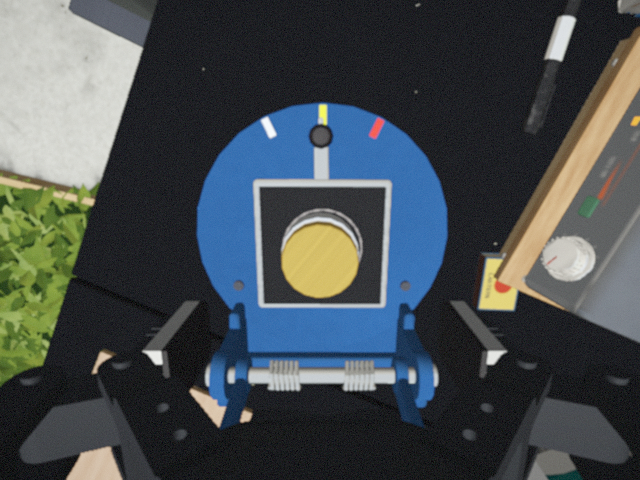

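drive_tool(rows=[0,0,0.035,-0.1,40,0,0,0.035,-0.1,40,0.0045,-0.01,0,-0.105,40,0.0045,-0.01,0,-0.105,40,0.0045,-0.01,0,-0.105,40,0.0045,-0.01,0,-0.105,40,0.0045,-0.01,0,-0.105,70,0.0045,-0.01,0,-0.105,70,0.0045,-0.01,0,-0.105,70,0.0045,-0.01,0,-0.105,70])

```text
time: 21.6
position: [554.3, -328.7, 252.2]
orientation: [[0.568, 0.823, -0.002], [0.823, -0.568, 0.001], [-0.0, -0.002, -1.0]]
contact_force: [0.7, -0.6, -0.3]
opening: 0.73
```

drive_tool(rows=[0.0045,-0.01,0,-0.105,100,0.0045,-0.01,0,-0.105,100,0.0045,-0.01,0,-0.105,100,0.0045,-0.01,0,-0.105,100,0.003,-0.007,0,-0.11,100,0,0,0,0,100,0,0,0,0,100])

```text
time: 22.18
position: [575.1, -375.0, 252.1]
orientation: [[0.903, 0.43, -0.002], [0.43, -0.903, 0.001], [-0.001, -0.001, -1.0]]
contact_force: [-0.4, -0.2, 0.1]
opening: 0.609
```

Run:
```python
from h import *
st();i=eyes.capture('wrist');m=eyes.camera_model('wrist');cv2.imwrite('pics/w22.png',i);brass(i,m,93)
t=eyes.capture('top');brass(t[200:300],eyes.camera_model('top'),93)
```

```text
t 22.18 pos [ 575.1 -375.   252.1] yaw(y-axis) -1.126 open 0.609 F [-0.4 -0.2  0.1] q [ 0.55  0.88 -0.07  0.9   0.05  1.36 -0.63]
[234   3  39  39 657] [259.3  21.7] [ 691.5 -264.4   93. ]
[223  29  15  12  88] [228.2  35.3] [ 672.6 -246.6   93. ]
[ 153  184   66   64 3324] [185.5 215.5] [ 526.5 -265.7   93. ]
[416  31  22  21 367] [426.8  41.2] [1082.8 -265.7   93. ]
[234  48  21  21 356] [244.1  58.3] [1013.5  233.3   93. ]
```

View pics/w22.png

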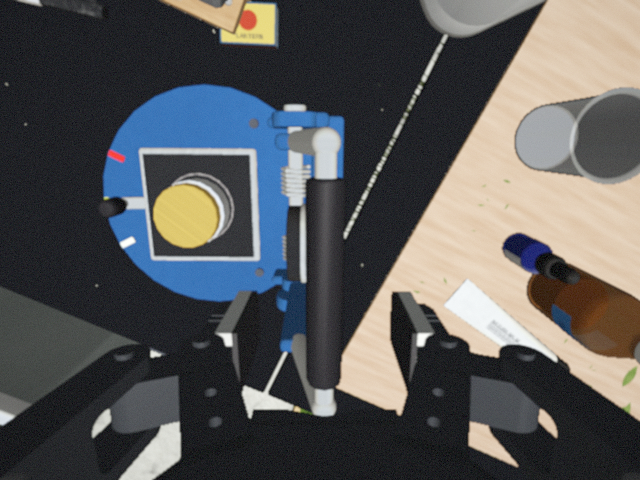

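drive_tool(rows=[0.002,0.0005,-0.015,0,100,0,0,-0.015,0,100,0,0,-0.009,0,100,0,0,0,0,160,0,0,0,0,200,0,0,0,0,255,0,0,0,0,255,0,0,0,0,255], squeeze=60)

```text
time: 22.95
position: [577.6, -374.5, 215.3]
orientation: [[0.904, 0.428, 0.001], [0.428, -0.904, -0.0], [0.001, 0.0, -1.0]]
contact_force: [-3.7, 3.4, 6.5]
opening: 0.18
```

Run:
```python
from h import *
st();i=eyes.capture('wrist');m=eyes.camera_model('wrist');cv2.imwrite('pics/w23.png',i)
```

```text
t 22.95 pos [ 577.6 -374.5  215.3] yaw(y-axis) -1.129 open 0.180 F [-3.7  3.4  6.5] q [ 0.55  0.91 -0.07  0.97  0.06  1.27 -0.64]
```

View pics/w23.png

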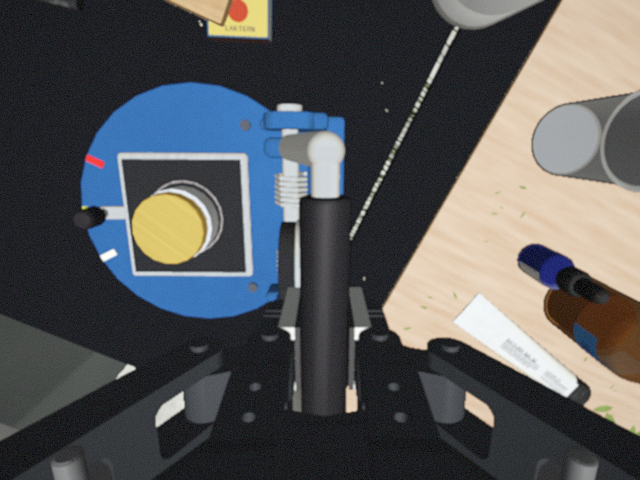

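Run:
```python
import numpy as np
def p(t): return 171*np.array([np.cos(1.424+t),np.sin(1.424+t)])
ex=np.array([.4235,-.906])
ts=np.linspace(0,1.6,21)
for a,b in zip(ts[:-1],ts[1:]):
  d=p(b)-p(a);w=ex*d[0]; print('%.4f, %.4f, %.4f, 0, 255,'%(w[0]/1e3,w[1]/1e3,d[1]/1e3))
print(p(0),p(1.6))
```

```text
-0.0058, 0.0123, 0.0015, 0, 255,
-0.0058, 0.0124, 0.0004, 0, 255,
-0.0058, 0.0124, -0.0007, 0, 255,
-0.0057, 0.0123, -0.0018, 0, 255,
-0.0057, 0.0121, -0.0029, 0, 255,
-0.0055, 0.0119, -0.0040, 0, 255,
-0.0054, 0.0115, -0.0050, 0, 255,
-0.0052, 0.0111, -0.0060, 0, 255,
-0.0050, 0.0107, -0.0070, 0, 255,
-0.0047, 0.0101, -0.0079, 0, 255,
-0.0045, 0.0095, -0.0087, 0, 255,
-0.0041, 0.0089, -0.0096, 0, 255,
-0.0038, 0.0081, -0.0103, 0, 255,
-0.0034, 0.0074, -0.0110, 0, 255,
-0.0031, 0.0066, -0.0116, 0, 255,
-0.0027, 0.0057, -0.0121, 0, 255,
-0.0022, 0.0048, -0.0126, 0, 255,
-0.0018, 0.0039, -0.0130, 0, 255,
-0.0014, 0.0029, -0.0133, 0, 255,
-0.0009, 0.0019, -0.0135, 0, 255,
[ 25.01211384 169.16085292] [-169.81906502   20.06203266]
```

drive_tool(rows=[-0.0058,0.0123,0.0015,0,255,-0.0058,0.0124,0.0004,0,255,-0.0058,0.0124,-0.0007,0,255,-0.0057,0.0123,-0.0018,0,255,-0.0057,0.0121,-0.0029,0,255,-0.0055,0.0119,-0.004,0,255,-0.0054,0.0115,-0.005,0,255,-0.0052,0.0111,-0.006,0,255,-0.005,0.0107,-0.007,0,255,-0.0047,0.0101,-0.0079,0,255])

```text
time: 23.83
position: [523.6, -258.7, 182.1]
orientation: [[0.904, 0.427, 0.004], [0.427, -0.904, -0.003], [0.002, 0.004, -1.0]]
contact_force: [6.2, -7.3, 1.8]
opening: 0.176
```

drive_tool(rows=[-0.0045,0.0095,-0.0087,0,255,-0.0041,0.0089,-0.0096,0,255,-0.0038,0.0081,-0.0103,0,255,-0.0034,0.0074,-0.011,0,255,-0.0031,0.0066,-0.0116,0,255,0,0,0,0,255])

```text
time: 24.33
position: [504.3, -217.5, 129.0]
orientation: [[0.904, 0.428, 0.001], [0.428, -0.904, -0.001], [0.001, 0.002, -1.0]]
contact_force: [2.5, -5.0, 0.5]
opening: 0.179
```

Run:
```python
from h import *
st();i=eyes.capture('wrist');m=eyes.camera_model('wrist');cv2.imwrite('pics/w24.png',i)
s=eyes.capture('side');cv2.imwrite('pics/s24.png',cv2.resize(s[270:470,200:420],None,fx=3,fy=3,interpolation=cv2.INTER_CUBIC))
```

```text
t 24.33 pos [ 504.3 -217.5  129. ] yaw(y-axis) -1.129 open 0.179 F [ 2.5 -5.   0.5] q [ 0.38  0.78 -0.06  1.68  0.06  0.68 -0.84]
```

View pics/w24.png

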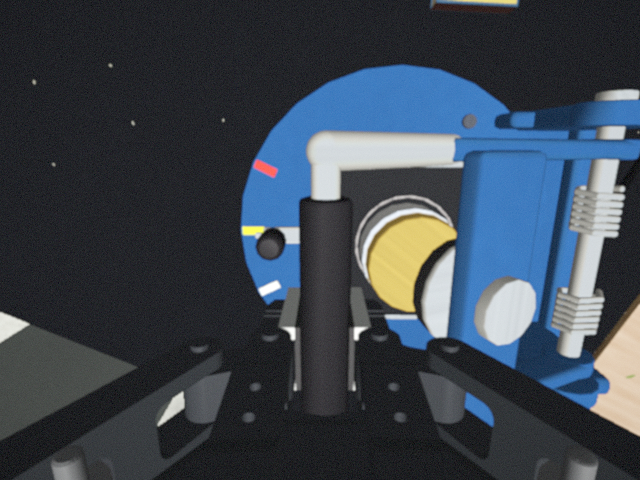

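View pics/s24.png

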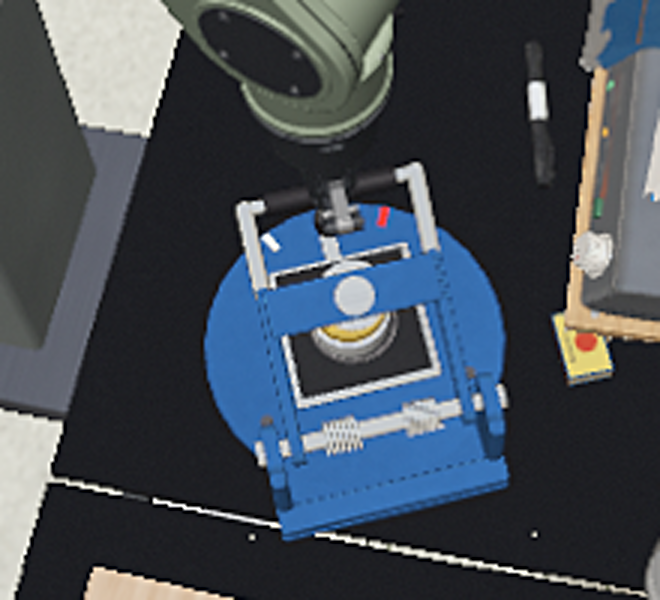

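drive_tool(rows=[-0.0027,0.0057,-0.0121,0,255,-0.0022,0.0048,-0.0126,0,255,-0.0018,0.0039,-0.013,0,255,-0.0014,0.0029,-0.0133,0,255,0,0,0,0,255])

```text
time: 24.85
position: [496.0, -199.8, 77.8]
orientation: [[0.904, 0.428, -0.0], [0.428, -0.904, -0.0], [-0.0, 0.0, -1.0]]
contact_force: [0.7, 0.7, 4.6]
opening: 0.175
```

drive_tool(rows=[-0.0005,0.001,-0.0065,0,255,-0.0004,0.0009,-0.006,0,255,0,0,0,0,255,0,0,0,0,255])

```text
time: 25.18
position: [495.2, -198.1, 67.2]
orientation: [[0.904, 0.428, 0.0], [0.428, -0.904, 0.0], [0.0, 0.0, -1.0]]
contact_force: [-4.7, 3.8, 10.7]
opening: 0.18
```

drive_tool(rows=[0,0,-0.002,0,255,0,0,-0.001,0,255,0,0,0,0,255,0,0,0,0,255])

```text
time: 25.52
position: [495.0, -197.7, 64.3]
orientation: [[0.904, 0.428, -0.0], [0.428, -0.904, 0.001], [0.0, -0.001, -1.0]]
contact_force: [-4.3, 5.3, 10.7]
opening: 0.179
```

Run:
```python
from h import *
st();i=eyes.capture('wrist');m=eyes.camera_model('wrist');cv2.imwrite('pics/w25.png',i)
s=eyes.capture('side');cv2.imwrite('pics/s25.png',cv2.resize(s[270:470,200:420],None,fx=3,fy=3,interpolation=cv2.INTER_CUBIC))
```

```text
t 25.52 pos [ 495.  -197.7   64.3] yaw(y-axis) -1.129 open 0.179 F [-4.3  5.3 10.7] q [ 0.34  0.87 -0.04  1.79  0.07  0.49 -0.87]
```

View pics/w25.png

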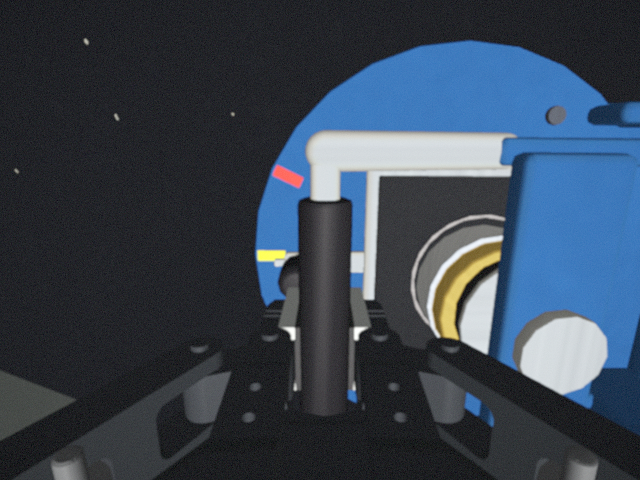

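View pics/s25.png

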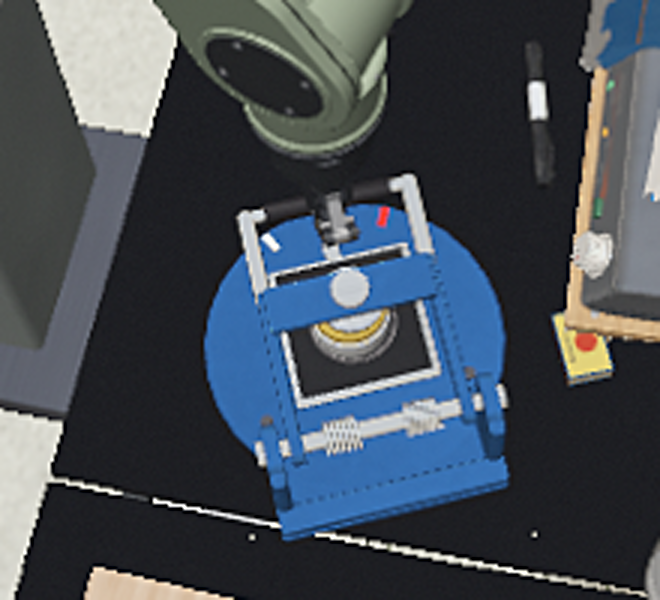

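drive_tool(rows=[0,0,-0.002,0,255,0,0,0,0,255,0,0,-0.002,0,255,0,0,0,0,255,0,0,0,0,255])

```text
time: 26.03
position: [494.8, -197.2, 60.2]
orientation: [[0.904, 0.428, -0.001], [0.428, -0.904, 0.001], [-0.0, -0.001, -1.0]]
contact_force: [-6.8, 8.8, 10.6]
opening: 0.178
```

Run:
```python
from h import *
st();i=eyes.capture('wrist');m=eyes.camera_model('wrist');cv2.imwrite('pics/w26.png',i)
a=cv2.imread('pics/w23.png');b=i
cv2.imwrite('pics/cmp.png',np.hstack([a[150:450,180:480],cv2.imread('pics/w25.png')[150:450,180:480]])) 
cv2.imwrite('pics/cmp2.png',i)
```

```text
t 26.03 pos [ 494.8 -197.2   60.2] yaw(y-axis) -1.128 open 0.178 F [-6.8  8.8 10.6] q [ 0.34  0.87 -0.04  1.79  0.07  0.48 -0.87]
```

View pics/cmp.png

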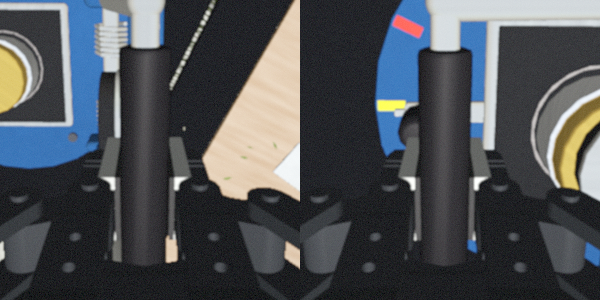

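View pics/cmp2.png

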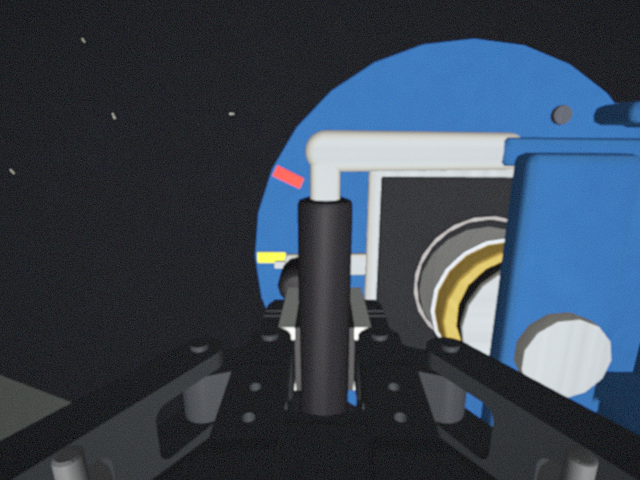

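Run:
```python
from h import *
L=[]
for n in('w23','w24','w25','w26'):
  a=cv2.imread(f'pics/{n}.png'); g=cv2.cvtColor(a,cv2.COLOR_BGR2GRAY).astype(int)
  for r in (215,240,265): print(n,r,[c for c in range(285,365) if abs(g[r,c+1]-g[r,c-1])>25], g[r,290:360:5])
a=cv2.imread('pics/w26.png');cv2.imwrite('pics/w26c.png',cv2.resize(a[190:370,370:520],None,fx=4,fy=3.3))
```

```text
w23 215 [285, 297, 298, 299, 300, 358, 359, 360, 363, 364] [216 216  46  38  43  63  72  86  74  62  47  44  39  30]
w23 240 [293, 294, 295, 296, 298, 299, 300, 301, 352] [ 46 166  75  44  51  61  76  86  77  65  46  43  60  24]
w23 265 [292, 293, 294, 295, 296, 298, 299, 300, 301] [ 52 193 105  36  39  56  72  81  71  53  54  42  38  37]
w24 215 [298, 299, 300, 364] [116 115  30  35  44  58  61  65  58  60  58  52  42  61]
w24 240 [285, 286, 287, 298, 299, 300, 301, 353, 354, 355, 356, 357, 358, 359, 364] [218 220  62  41  49  64  65  67  62  60  55  47  37 144]
w24 265 [298, 299, 300, 301, 357, 358, 359, 363] [117 114  55  38  51  57  64  60  56  58  51  47  40  60]
w25 215 [296, 297, 298, 351, 352, 353, 364] [117 120  37  45  48  64  75  87  84  66  59  51  38 113]
w25 240 [297, 298, 299, 350, 351, 352, 363, 364] [113 116  32  42  51  61  83  83  78  63  54  47  46 116]
w25 265 [349, 350, 351, 352, 363] [ 30  14  38  34  49  66  74  85  74  54  55  45 111 220]
w26 215 [296, 297, 298, 351, 352] [112 113  33  38  50  61  77  83  75  61  57  44  46 116]
w26 240 [297, 298, 350, 351, 352] [115 113  37  47  49  59  74  81  70  56  57  49  47 114]
w26 265 [285, 286, 349, 350, 351, 352] [ 18  18  40  43  50  61  77  75  67  59  50  50 130 219]
```

View pics/w26c.png

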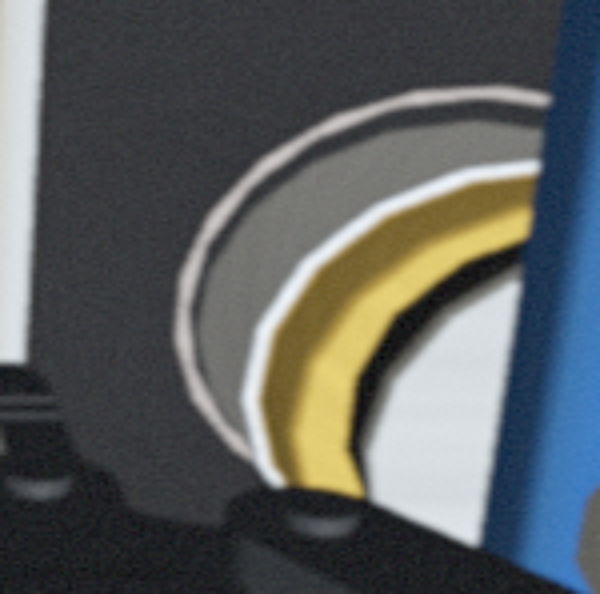

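drive_tool(rows=[0,0,-0.002,0,255,0,0,0,0,255,0,0,-0.002,0,255,0,0,0,0,255,0,0,0,0,255], squeeze=100)

```text
time: 26.5
position: [494.8, -197.1, 57.6]
orientation: [[0.904, 0.428, -0.0], [0.428, -0.904, 0.001], [0.0, -0.001, -1.0]]
contact_force: [-15.3, 13.6, 45.2]
opening: 0.171
```

Run:
```python
from h import *
st();i=eyes.capture('wrist');cv2.imwrite('pics/w27.png',i)
a=cv2.imread('pics/w26.png');cv2.imwrite('pics/cmp3.png',np.hstack([cv2.imread('pics/w25.png')[100:420,270:520],i[100:420,270:520]]))
```

```text
t 26.50 pos [ 494.8 -197.1   57.6] yaw(y-axis) -1.128 open 0.171 F [-15.3  13.6  45.2] q [ 0.34  0.88 -0.04  1.79  0.07  0.47 -0.87]
```

View pics/cmp3.png

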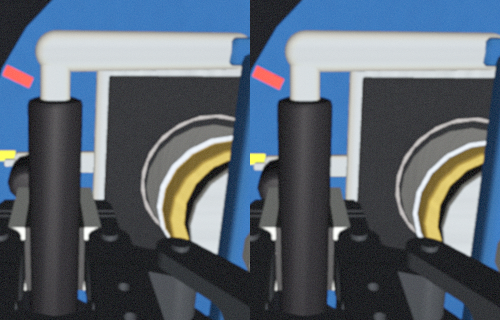

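drive_tool(rows=[0,0,0.003,0,255,0.0009,-0.0019,0.0135,0,255,0.0014,-0.0029,0.0133,0,255,0.0018,-0.0039,0.013,0,255,0.0022,-0.0048,0.0126,0,255,0.0027,-0.0057,0.0121,0,255,0.0031,-0.0066,0.0116,0,255,0.0034,-0.0074,0.011,0,255,0.0038,-0.0081,0.0103,0,255,0.0041,-0.0089,0.0096,0,255], squeeze=60)

```text
time: 27.38
position: [516.0, -242.7, 167.4]
orientation: [[0.903, 0.431, -0.007], [0.431, -0.903, 0.009], [-0.002, -0.011, -1.0]]
contact_force: [-29.9, 38.7, 44.4]
opening: 0.172
```

drive_tool(rows=[0.0045,-0.0095,0.0087,0,255,0.0047,-0.0101,0.0079,0,255,0.005,-0.0107,0.007,0,255,0.0052,-0.0111,0.006,0,255,0.0054,-0.0115,0.005,0,255,0.0055,-0.0119,0.004,0,255,0.0057,-0.0121,0.0029,0,255,0.0057,-0.0123,0.0018,0,255,0.0058,-0.0124,0.0007,0,255,0.0058,-0.0124,-0.0004,0,255])

```text
time: 28.22
position: [571.6, -362.1, 208.9]
orientation: [[0.904, 0.428, -0.001], [0.428, -0.904, 0.002], [-0.0, -0.002, -1.0]]
contact_force: [-18.5, 2.2, -11.6]
opening: 0.17
```

drive_tool(rows=[0.005,-0.0105,-0.001,0,255,0,0,0,0,255,0,0,0,0,255])

```text
time: 28.47
position: [576.6, -372.5, 207.1]
orientation: [[0.904, 0.428, -0.001], [0.428, -0.904, 0.002], [-0.0, -0.002, -1.0]]
contact_force: [7.6, -0.5, -16.0]
opening: 0.175
```

drive_tool(rows=[0,0,0,0,150,0,0,0,0,100,0,0,0,0,100,0,0,0,0,100,0,0,0.02,0,100,0,0,0.03,0,100,0,0,0.01,0,100,0,0,0,0,100], squeeze=40)

```text
time: 29.13
position: [577.3, -373.3, 271.0]
orientation: [[0.904, 0.427, 0.004], [0.427, -0.904, -0.002], [0.002, 0.004, -1.0]]
contact_force: [0.8, 0.2, -0.3]
opening: 0.605
```

Run:
```python
from h import *
st();i=eyes.capture('wrist');m=eyes.camera_model('wrist');cv2.imwrite('pics/w28.png',i);brass(i,m,88)
np.set_printoptions(precision=1,suppress=True)
s=eyes.capture('side');cv2.imwrite('pics/s28.png',cv2.resize(s[270:470,200:420],None,fx=3,fy=3,interpolation=cv2.INTER_CUBIC))
```

```text
t 29.13 pos [ 577.3 -373.3  271. ] yaw(y-axis) -1.129 open 0.605 F [ 0.8  0.2 -0.3] q [ 0.55  0.87 -0.07  0.86  0.05  1.41 -0.63]
[238  15  37  36 582] [261.   32.4] [ 691.4 -262.5   88. ]
[227  39  13  10  75] [231.6  44.8] [ 672.6 -244.2   88. ]
[ 165  186   61   59 2768] [194.4 214.6] [ 526.3 -266.    88. ]
```

View pics/w28.png

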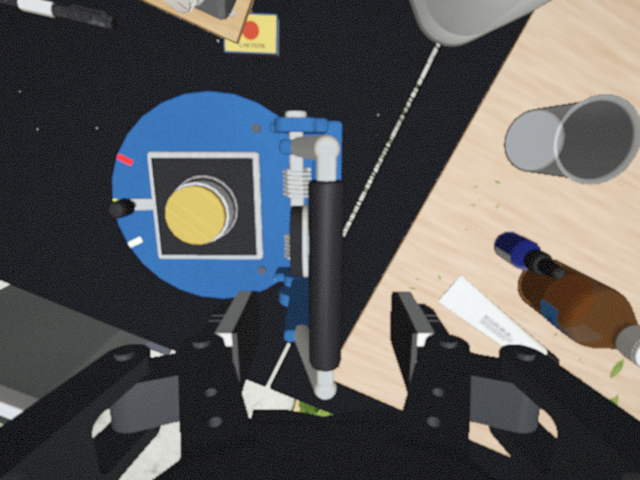

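View pics/s28.png

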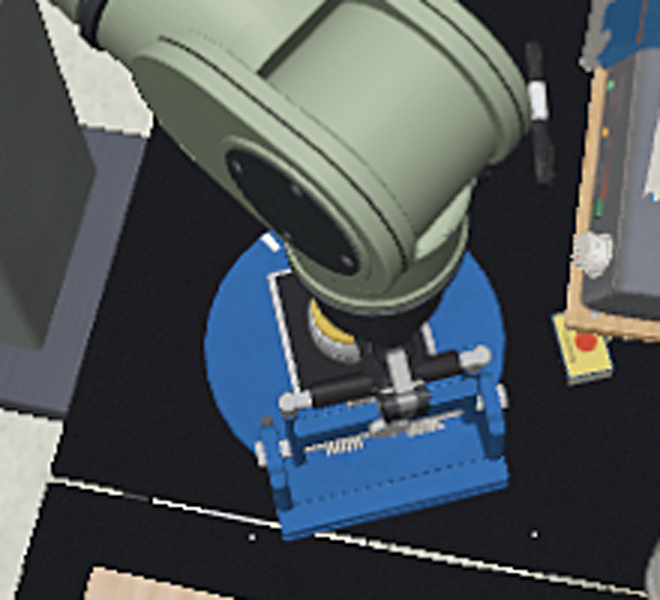

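Run:
```python
from h import *
a=cv2.imread('pics/w22.png')[150:260,130:260];b=cv2.imread('pics/w28.png')[150:260,140:270]
cv2.imwrite('pics/cmp4.png',cv2.resize(np.hstack([a,b]),None,fx=3,fy=3,interpolation=cv2.INTER_CUBIC))
```

```text
(no output)
```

View pics/cmp4.png

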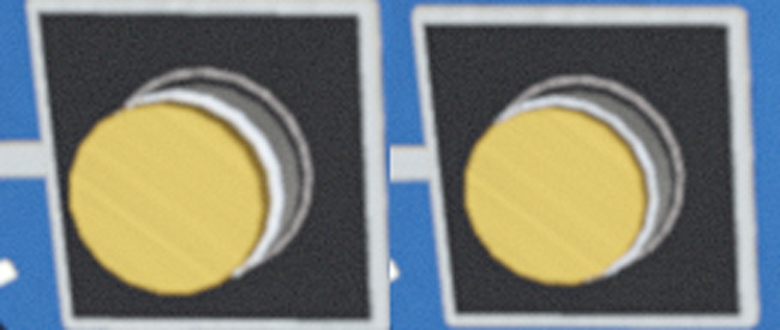

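drive_tool(rows=[-0.0034,0.0072,0,0.105,40,-0.0034,0.0072,0,0.105,40,-0.0034,0.0072,0,0.105,40,-0.0034,0.0072,0,0.105,40,-0.0034,0.0072,0,0.105,40,-0.0034,0.0072,0,0.105,20,-0.0034,0.0072,0,0.105,0,-0.0034,0.0072,0,0.105,0,-0.0034,0.0072,0,0.105,0,-0.0034,0.0072,0,0.105,0])

```text
time: 30.07
position: [542.1, -300.2, 266.9]
orientation: [[0.073, 0.997, -0.001], [0.997, -0.073, 0.001], [0.0, -0.001, -1.0]]
contact_force: [-0.2, 0.0, -0.8]
opening: 0.998
```

drive_tool(rows=[-0.0034,0.0072,0,0.105,0,-0.0034,0.0072,0,0.105,0,-0.0034,0.0072,0,0.105,0,-0.0034,0.0072,-0.02,0.105,0,-0.0034,0.0072,-0.03,0.1,0,0,0,-0.03,0,0,0,0,0,0,0,0,0,0,0,0])

```text
time: 30.73
position: [525.1, -264.7, 187.3]
orientation: [[-0.426, 0.905, -0.002], [0.905, 0.426, 0.001], [0.002, -0.002, -1.0]]
contact_force: [0.3, -0.4, 1.8]
opening: 1.004
```

Run:
```python
from h import *
st();i=eyes.capture('wrist');m=eyes.camera_model('wrist');cv2.imwrite('pics/w29.png',i)
brass(i,m,88)
```

```text
t 30.73 pos [ 525.1 -264.7  187.3] yaw(y-axis) 0.440 open 1.004 F [ 0.3 -0.4  1.8] q [ 0.63  0.78 -0.46  1.46  0.38  0.99  0.52]
[325  83   6  18  84] [327.8  90.2] [ 486.  -176.1   88. ]
[ 287  198   76   76 4479] [324.7 235.9] [ 525.6 -264.8   88. ]
[489 243  36  50 797] [505.4 273.8] [ 657.7 -234.2   88. ]
```

View pics/w29.png

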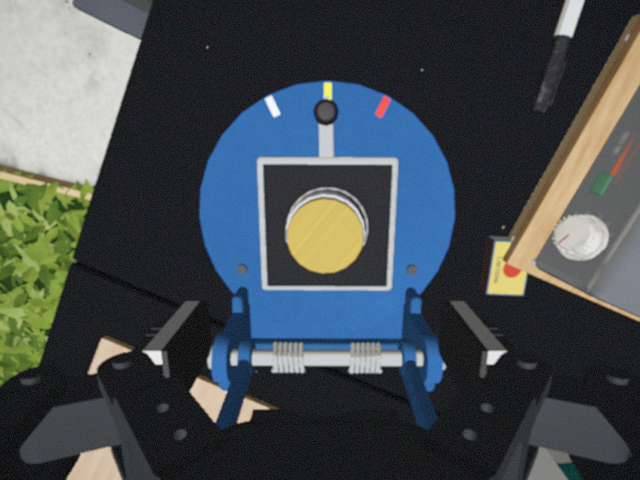

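drive_tool(rows=[0.0003,0,-0.035,0,0,0,0,-0.035,0,0,0,0,-0.035,0,0,0,0,-0.032,0,0,0,0,-0.018,0,0,0,0,0,0,0,0,0,0,0,0])

```text
time: 31.37
position: [526.8, -265.1, 34.1]
orientation: [[-0.426, 0.905, 0.001], [0.905, 0.426, -0.001], [-0.001, 0.0, -1.0]]
contact_force: [0.7, -0.4, 0.4]
opening: 1.0
```

drive_tool(rows=[0,0,0,0,60,0,0,0,0,255,0,0,0,0,255,0,0,0,0,255,0,0,0,0,255])

```text
time: 31.78
position: [526.9, -265.3, 34.8]
orientation: [[-0.426, 0.904, 0.002], [0.904, 0.426, -0.001], [-0.002, 0.002, -1.0]]
contact_force: [-2.2, 0.8, 14.9]
opening: 0.675
```

Run:
```python
from h import *
st();i=eyes.capture('wrist');cv2.imwrite('pics/w30.png',i)
a=cv2.imread('pics/w12.png')
cv2.imwrite('pics/cmp5.png',np.hstack([a[200:440,200:460],i[200:440,200:460]]))
```

```text
t 31.78 pos [ 526.9 -265.3   34.8] yaw(y-axis) 0.441 open 0.675 F [-2.2  0.8 14.9] q [ 0.59  0.99 -0.36  1.59  0.5   0.66  0.41]
```

View pics/cmp5.png

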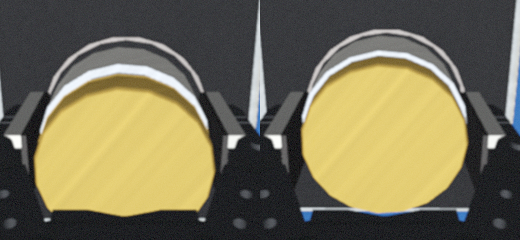

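drive_tool(rows=[0,0,0.01,0,255,0,0,0.03,0,255,0,0,0.04,0,255,0,0,0.04,0,255,0,0,0.01,0,255,0,0,0,0,255])

```text
time: 32.33
position: [527.2, -265.4, 166.9]
orientation: [[-0.426, 0.905, 0.005], [0.905, 0.426, -0.003], [-0.005, 0.004, -1.0]]
contact_force: [-0.7, 0.2, -1.6]
opening: 0.67
```

drive_tool(rows=[-0.0047,0.0265,0,-0.04,255,-0.0047,0.0265,0,-0.04,255,-0.0047,0.0265,0,-0.04,255,-0.0047,0.0265,0,-0.04,255,-0.0047,0.0265,0,-0.04,255,-0.0047,0.0265,0,-0.04,255,-0.0047,0.0265,0,-0.04,255,-0.0047,0.0265,0,-0.04,255,-0.0047,0.0265,0,-0.04,255,-0.0047,0.0265,0,-0.04,255])

```text
time: 33.17
position: [478.2, 1.3, 162.5]
orientation: [[-0.039, 0.999, -0.001], [0.999, 0.039, -0.0], [-0.0, -0.001, -1.0]]
contact_force: [1.4, 1.0, -1.4]
opening: 0.676
```

drive_tool(rows=[0.006,0.03,0,0,255,0.006,0.03,0,0,255,0.006,0.03,0,0,255,0.006,0.03,0,0,255,0.006,0.03,0,0,255,0.006,0.03,0,0,255,0.006,0.03,0,0,255,0.006,0.03,0,0,255,0.006,0.03,0,0,255,0.006,0.03,0,0,255])

```text
time: 34.0
position: [538.7, 301.5, 162.4]
orientation: [[-0.041, 0.999, -0.001], [0.999, 0.041, -0.001], [-0.001, -0.001, -1.0]]
contact_force: [0.4, -1.2, -0.1]
opening: 0.672
```

drive_tool(rows=[0.008,0.019,0,0,255,0.008,0.019,0,0,255,0.008,0.019,0,0,255,0.008,0.019,0,0,255,0,0,0,0,255,0,0,0,0,255])

```text
time: 34.5
position: [570.4, 376.6, 161.6]
orientation: [[-0.042, 0.999, -0.001], [0.999, 0.042, -0.001], [-0.001, -0.001, -1.0]]
contact_force: [-0.2, 0.2, -0.9]
opening: 0.67
```

Run:
```python
from h import *
st();i=eyes.capture('wrist');m=eyes.camera_model('wrist');cv2.imwrite('pics/w31.png',i)
t=eyes.capture('top');cv2.imwrite('pics/t31.png',t)
```

```text
t 34.50 pos [570.4 376.6 161.6] yaw(y-axis) 0.042 open 0.670 F [-0.2  0.2 -0.9] q [-0.55  0.95 -0.21  1.07  0.19  1.14 -0.71]
```

View pics/w31.png

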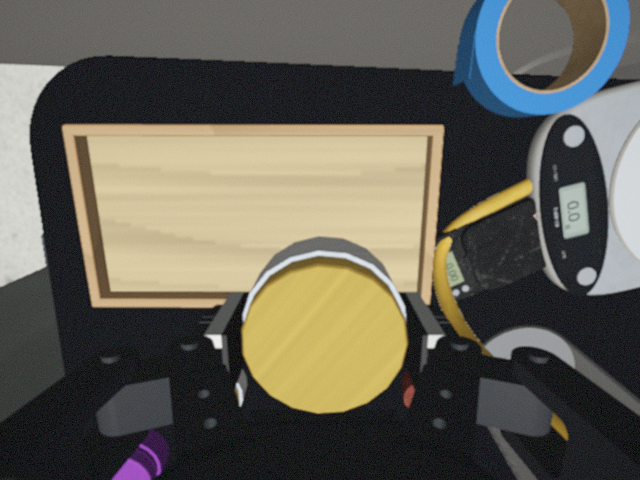

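View pics/t31.png

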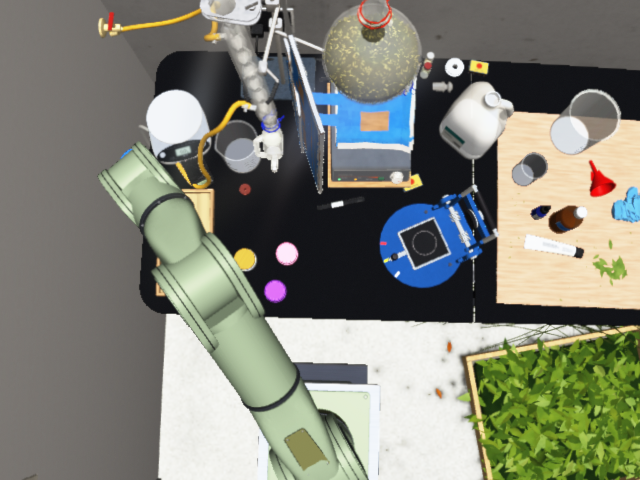

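Run:
```python
from h import *
np.set_printoptions(precision=1,suppress=True)
m=eyes.camera_model('wrist')
P=px2w(m,[(62,126),(443,126),(431,306),(93,306)],24);print(P,P.mean(0))
print(w2px(m,[(570.4,376.6,6),(570.4,376.6,24)]))
```

```text
[[368.2 443.5  24. ]
 [657.  455.2  24. ]
 [664.7 307.7  24. ]
 [374.4 295.5  24. ]] [516.1 375.5  24. ]
[[324.4 218.5]
 [324.4 222.9]]
```

drive_tool(rows=[0.003,0.001,-0.035,0,255,0,0,-0.035,0,255,0,0,-0.035,0,255,0,0,-0.035,0,255,0,0,-0.018,0,255,0,0,-0.008,0,255,0,0,-0.004,0,255,0,0,0,0,255,0,0,0,0,255])

```text
time: 35.35
position: [574.6, 377.5, -5.7]
orientation: [[-0.041, 0.999, 0.001], [0.999, 0.041, 0.001], [0.001, 0.001, -1.0]]
contact_force: [0.4, -0.2, -0.4]
opening: 0.67
```

drive_tool(rows=[0,0,-0.003,0,255,0,0,-0.002,0,255,0,0,0,0,255,0,0,-0.0015,0,255,0,0,0,0,255])

```text
time: 35.77
position: [574.3, 377.4, -12.0]
orientation: [[-0.041, 0.999, 0.001], [0.999, 0.041, 0.0], [0.0, 0.001, -1.0]]
contact_force: [-6.2, -4.4, 22.2]
opening: 0.671
```

drive_tool(rows=[0,0,0.0005,0,60,0,0,0,0,0,0,0,0,0,0,0,0,0,0,0,0,0,0.01,0,0,0,0,0.03,0,0,0,0,0.04,0,0,-0.005,-0.01,0.04,0,0,-0.01,-0.02,0.035,0,0,-0.01,-0.02,0.01,0,0])

```text
time: 36.6
position: [549.8, 327.9, 157.5]
orientation: [[-0.041, 0.999, 0.006], [0.999, 0.041, 0.004], [0.004, 0.006, -1.0]]
contact_force: [1.9, 1.5, 0.9]
opening: 1.004
```

Run:
```python
from h import *
st();i=eyes.capture('wrist');m=eyes.camera_model('wrist');cv2.imwrite('pics/w32.png',i);brass(i,m,40);brass(i,m,39)
t=eyes.capture('top');brass(t[200:320],eyes.camera_model('top'),39)
```

```text
t 36.60 pos [549.8 327.9 157.5] yaw(y-axis) 0.041 open 1.004 F [1.9 1.5 0.9] q [-0.49  0.87 -0.21  1.3   0.2   0.99 -0.7 ]
[ 477  118   94   59 1366] [528.3 145.9] [693.1 391.4  40. ]
[ 323  127   74   75 4323] [359.4 164.3] [572.9 373.7  40. ]
[ 465  181  175  175 4002] [540.1 284. ] [721.4 286.9  40. ]
[ 198  331   61   61 2707] [228.9 363. ] [474.5 207.4  40. ]
[ 477  118   94   59 1366] [528.3 145.9] [693.7 391.4  39. ]
[ 323  127   74   75 4323] [359.4 164.3] [573.  373.6  39. ]
[ 465  181  175  175 4002] [540.1 284. ] [722.  286.5  39. ]
[ 198  331   61   61 2707] [228.9 363. ] [474.3 206.8  39. ]
[243  48  12  16  96] [249.5  54.3] [1051.1  226.2   39. ]
```

View pics/w32.png

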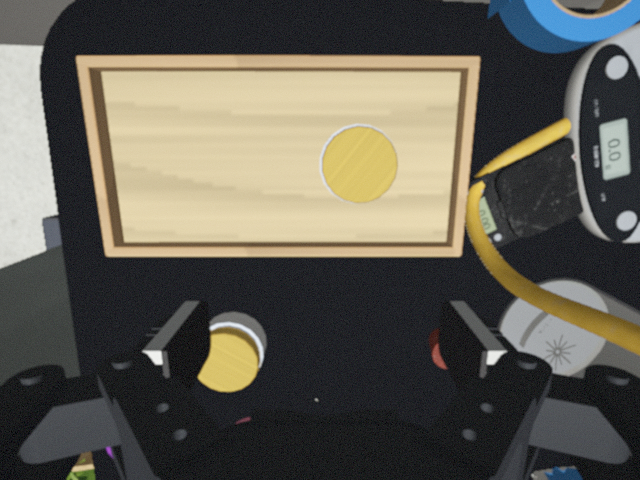

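drive_tool(rows=[-0.0153,-0.0237,0,0.079,0,-0.0153,-0.0237,0,0.079,0,-0.0153,-0.0237,0,0.079,0,-0.0153,-0.0237,0,0.079,0,-0.0153,-0.0237,0,0.079,0,0,0,-0.02,0,0,0,0,0,0,0,0,0,0,0,0])

```text
time: 37.37
position: [472.5, 209.3, 131.7]
orientation: [[-0.422, 0.907, -0.001], [0.907, 0.422, -0.0], [0.0, -0.001, -1.0]]
contact_force: [0.8, 0.4, 0.6]
opening: 1.001
```

Run:
```python
from h import *
st();i=eyes.capture('wrist');m=eyes.camera_model('wrist');cv2.imwrite('pics/w33.png',i);brass(i,m,39)
```

```text
t 37.37 pos [472.5 209.3 131.7] yaw(y-axis) 0.436 open 1.001 F [0.8 0.4 0.6] q [-0.31  0.75 -0.31  1.79  0.35  0.66 -0.39]
[ 535   19   95   95 6869] [582.9  67.4] [571.4 377.1  39. ]
[ 285  195   81   79 4935] [325.1 234.3] [471.5 212.6  39. ]
```

View pics/w33.png

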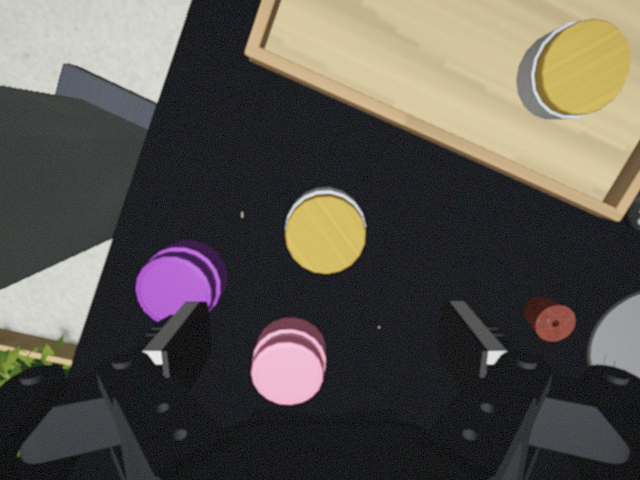

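drive_tool(rows=[-0.0007,0.0028,-0.035,0,0,0,0,-0.035,0,0,0,0,-0.035,0,0,0,0,-0.03,0,0,0,0,-0.015,0,0,0,0,-0.005,0,0,0,0,0,0,0])

```text
time: 38.0
position: [471.8, 212.2, -23.6]
orientation: [[-0.423, 0.906, -0.001], [0.906, 0.423, -0.0], [-0.0, -0.001, -1.0]]
contact_force: [0.7, -0.1, -0.5]
opening: 0.996
```

Run:
```python
from h import *
st();i=eyes.capture('wrist');cv2.imwrite('pics/w34.png',i)
```

```text
t 38.00 pos [471.8 212.2 -23.6] yaw(y-axis) 0.437 open 0.996 F [ 0.7 -0.1 -0.5] q [-0.4   1.02 -0.15  1.87  0.47  0.29 -0.49]
```

View pics/w34.png

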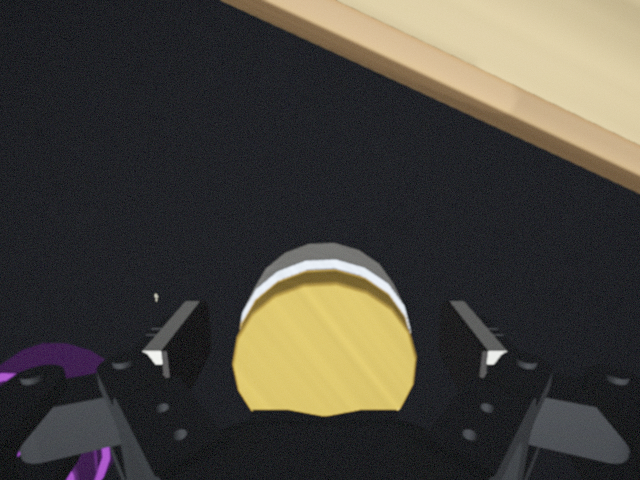

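drive_tool(rows=[0,0,0,0,60,0,0,0,0,255,0,0,0,0,255,0,0,0,0,255,0,0,0,0,255,0,0,0.01,0,255,0,0,0.035,0,255,0,0,0.035,0,255,0,0,0.035,0,255,0,0,0.025,0,255])

```text
time: 38.88
position: [472.0, 211.5, 120.7]
orientation: [[-0.422, 0.906, 0.002], [0.906, 0.422, 0.001], [0.0, 0.002, -1.0]]
contact_force: [0.4, -0.7, -1.5]
opening: 0.674
```

drive_tool(rows=[0.001,-0.0265,0,0,255,0.001,-0.0265,0,0,255,0.001,-0.0265,0,0,255,0.001,-0.0265,0,0,255,0.001,-0.0265,0,0,255,0.001,-0.0265,0,0,255,0.001,-0.0265,0,0,255,0.001,-0.0265,0,0,255,0,0,0,0,255])

```text
time: 39.63
position: [479.6, -5.9, 117.6]
orientation: [[-0.417, 0.909, 0.0], [0.909, 0.417, -0.003], [-0.003, -0.001, -1.0]]
contact_force: [-0.3, -0.4, -1.9]
opening: 0.674
```

drive_tool(rows=[0.0047,-0.0265,0,0,255,0.0047,-0.0265,0,0,255,0.0047,-0.0265,0,0,255,0.0047,-0.0265,0,0,255,0.0047,-0.0265,0,0,255,0.0047,-0.0265,0,0,255,0.0047,-0.0265,0,0,255,0.0047,-0.0265,0,0,255,0.0047,-0.0265,0,0,255,0.0047,-0.0265,0,0,255])

```text
time: 40.47
position: [526.7, -266.9, 118.0]
orientation: [[-0.422, 0.907, 0.0], [0.907, 0.422, -0.0], [-0.001, 0.0, -1.0]]
contact_force: [0.5, 0.2, -0.6]
opening: 0.674
```

drive_tool(rows=[0,0,0,0,255,0,0,0,0,255])

```text
time: 40.63
position: [526.4, -266.6, 117.5]
orientation: [[-0.42, 0.907, 0.0], [0.907, 0.42, -0.0], [-0.0, -0.0, -1.0]]
contact_force: [-1.1, 1.8, -0.4]
opening: 0.673
```

Run:
```python
from h import *
st();i=eyes.capture('wrist');cv2.imwrite('pics/w35.png',i)
t=eyes.capture('top');m=eyes.camera_model('top')
cv2.imwrite('pics/t35.png',t);brass(t,m,39)
```

```text
t 40.63 pos [ 526.4 -266.6  117.5] yaw(y-axis) 0.434 open 0.673 F [-1.1  1.8 -0.4] q [ 0.64  0.88 -0.46  1.53  0.47  0.85  0.44]
[120   9  81  23 415] [160.7  21.7] [1147.3  488.1   39. ]
[204  21  15  20 160] [212.1  32.4] [1116.1  336.7   39. ]
[470  61  18  13 153] [478.8  66.8] [1038.7 -423.9   39. ]
[175 100  76  89 714] [210.3 144.6] [782.7 319.6  39. ]
[328 170  72  17 261] [357.2 183.4] [686.2 -84.6  39. ]
[401 175  21  16 139] [412.7 182.3] [ 694.3 -235.5   39. ]
[174 209  21  21 334] [184.3 218.9] [573.9 377.5  39. ]
[422 230   9  17  79] [425.5 238.8] [ 540.2 -271.1   39. ]
```

View pics/w35.png

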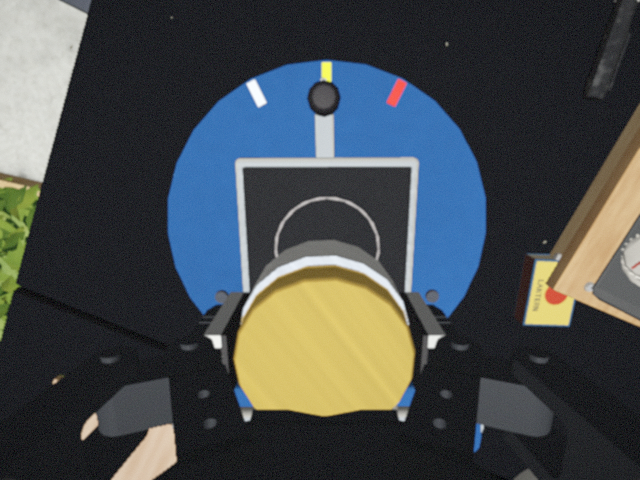

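drive_tool(rows=[0,0.0005,-0.03,0,255,0,0,-0.03,0,255,0,0,-0.015,0,255,0,0,-0.008,0,255,0,0,0,0,255,0,0,0,0,255])

```text
time: 41.23
position: [527.2, -264.5, 34.7]
orientation: [[-0.423, 0.906, 0.001], [0.906, 0.423, -0.0], [-0.0, 0.0, -1.0]]
contact_force: [0.4, -0.3, -1.1]
opening: 0.675
```

drive_tool(rows=[0,0,-0.0015,0,255,0,0,0,0,255,0,0,-0.0015,0,255,0,0,0,0,255])

```text
time: 41.57
position: [527.0, -265.2, 31.3]
orientation: [[-0.422, 0.907, 0.001], [0.907, 0.422, -0.0], [-0.001, 0.0, -1.0]]
contact_force: [-0.3, 0.1, 2.8]
opening: 0.674
```

drive_tool(rows=[0,0,-0.0006,0,255,0,0,0,0,255,0,0,0,0,60,0,0,0,0,0,0,0,0,0,0,0,0,0,0,0,0,0,0.015,0,0,0,0,0.035,0,0,0,0,0.04,0,0,0,0,0.04,0,0])

```text
time: 42.4
position: [526.3, -264.6, 161.6]
orientation: [[-0.423, 0.906, -0.001], [0.906, 0.423, 0.001], [0.001, -0.001, -1.0]]
contact_force: [0.8, -1.0, 0.7]
opening: 1.0
```

Run:
```python
from h import *
st();i=eyes.capture('wrist');cv2.imwrite('pics/w36.png',i);brass(i,eyes.camera_model('wrist'),93)
```

```text
t 42.40 pos [ 526.3 -264.6  161.6] yaw(y-axis) 0.436 open 1.000 F [ 0.8 -1.   0.7] q [ 0.65  0.82 -0.49  1.49  0.44  0.95  0.47]
[322  77   7  19 104] [325.4  84.6] [ 488.6 -177.2   93. ]
[ 281  205   88   85 5808] [324.8 247.4] [ 530.1 -266.9   93. ]
[501 249  38  54 925] [517.7 282.4] [ 658.  -234.4   93. ]
```

View pics/w36.png

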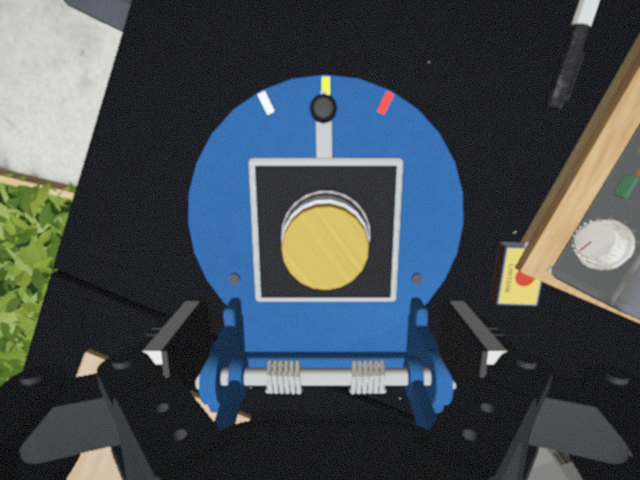

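drive_tool(rows=[0,0,0.035,-0.1,40,0,0,0.035,-0.1,40,0,0,0.025,-0.105,40,0.0042,-0.0092,0,-0.105,40,0.0042,-0.0092,0,-0.105,40,0.0042,-0.0092,0,-0.105,40,0.0042,-0.0092,0,-0.105,70,0.0042,-0.0092,0,-0.105,70,0.0042,-0.0092,0,-0.105,70,0.0042,-0.0092,0,-0.105,70])

```text
time: 43.28
position: [556.3, -329.8, 255.1]
orientation: [[0.572, 0.82, -0.0], [0.82, -0.572, 0.0], [-0.0, -0.0, -1.0]]
contact_force: [-0.1, 0.4, 0.1]
opening: 0.727
```

drive_tool(rows=[0.0042,-0.0092,0,-0.105,100,0.0042,-0.0092,0,-0.105,100,0.0042,-0.0092,0,-0.105,100,0.0042,-0.0092,0,-0.105,100,0.0042,-0.0092,0,-0.11,100,0.001,0,0,0,100,0,0,0,0,100])

```text
time: 43.87
position: [578.2, -375.1, 254.6]
orientation: [[0.905, 0.426, -0.001], [0.426, -0.905, 0.0], [-0.0, -0.001, -1.0]]
contact_force: [-0.1, -0.1, -0.8]
opening: 0.607
```

Run:
```python
from h import *
st();i=eyes.capture('wrist');m=eyes.camera_model('wrist');cv2.imwrite('pics/w37.png',i);brass(i,m,93)
```

```text
t 43.87 pos [ 578.2 -375.1  254.6] yaw(y-axis) -1.131 open 0.607 F [-0.1 -0.1 -0.8] q [ 0.56  0.89 -0.1   0.88  0.08  1.38 -0.65]
[234   9  37  37 619] [257.3  26.5] [ 691.8 -264.5   93. ]
[221  34  30  12 128] [230.4  40.6] [ 673.9 -249.5   93. ]
[ 153  187   66   63 3276] [185.7 217.5] [ 527.7 -265.9   93. ]
```

View pics/w37.png

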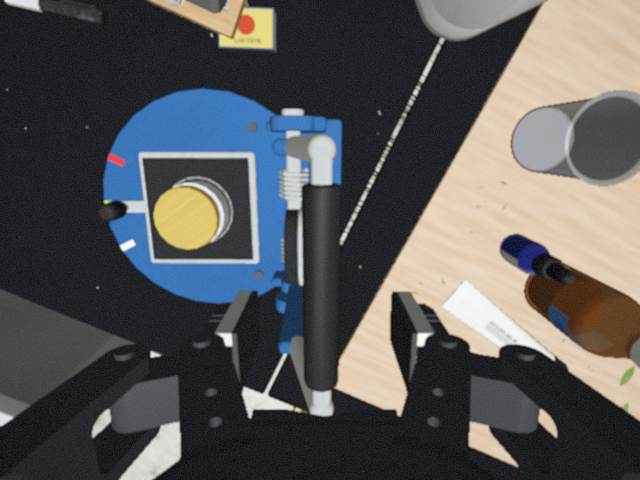

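drive_tool(rows=[-0.0008,0.0005,-0.016,0,100,0,0,-0.016,0,100,0,0,-0.01,0,100,0,0,0,0,160,0,0,0,0,200,0,0,0,0,255,0,0,0,0,255,0,0,0,0,255], squeeze=60)

```text
time: 44.58
position: [577.5, -374.6, 214.3]
orientation: [[0.906, 0.424, 0.001], [0.424, -0.906, 0.0], [0.001, 0.0, -1.0]]
contact_force: [-4.2, 4.3, 7.5]
opening: 0.177
```

drive_tool(rows=[-0.0058,0.0123,0.0015,0,255,-0.0058,0.0124,0.0004,0,255,-0.0058,0.0124,-0.0007,0,255,-0.0057,0.0123,-0.0018,0,255,-0.0057,0.0121,-0.0029,0,255,-0.0055,0.0119,-0.004,0,255,-0.0054,0.0115,-0.005,0,255,-0.0052,0.0111,-0.006,0,255,-0.005,0.0107,-0.007,0,255,-0.0047,0.0101,-0.0079,0,255])

```text
time: 45.42
position: [523.5, -258.8, 181.2]
orientation: [[0.906, 0.423, 0.004], [0.423, -0.906, -0.003], [0.002, 0.004, -1.0]]
contact_force: [4.5, -5.4, 4.3]
opening: 0.176
```

drive_tool(rows=[-0.0045,0.0095,-0.0087,0,255,-0.0041,0.0089,-0.0096,0,255,-0.0038,0.0081,-0.0103,0,255,-0.0034,0.0074,-0.011,0,255,-0.0031,0.0066,-0.0116,0,255,-0.0027,0.0057,-0.0121,0,255,-0.0022,0.0048,-0.0126,0,255,-0.0018,0.0039,-0.013,0,255,-0.0014,0.0029,-0.0133,0,255,0,0,0,0,255])

```text
time: 46.25
position: [496.1, -200.3, 76.9]
orientation: [[0.906, 0.424, 0.001], [0.424, -0.906, -0.0], [0.0, 0.001, -1.0]]
contact_force: [-0.6, 0.4, 8.5]
opening: 0.178
```

drive_tool(rows=[-0.0005,0.001,-0.0065,0,255,-0.0004,0.0009,-0.006,0,255,0,0,-0.003,0,255,0,0,0,0,255,0,0,0,0,255])

```text
time: 46.67
position: [495.1, -198.0, 63.1]
orientation: [[0.906, 0.424, 0.0], [0.424, -0.906, 0.0], [0.001, -0.0, -1.0]]
contact_force: [-4.7, 5.0, 10.1]
opening: 0.181
```

drive_tool(rows=[0,0,-0.002,0,255,0,0,0,0,255,0,0,-0.002,0,255,0,0,0,0,255,0,0,0,0,255])

```text
time: 47.08
position: [494.8, -197.4, 59.1]
orientation: [[0.906, 0.424, -0.0], [0.424, -0.906, 0.001], [0.0, -0.001, -1.0]]
contact_force: [-4.3, 8.0, 9.6]
opening: 0.179
```

drive_tool(rows=[0,0,-0.0015,0,255,0,0,0,0,255,0,0,0,0,255])

```text
time: 47.33
position: [494.8, -197.3, 57.6]
orientation: [[0.906, 0.424, -0.001], [0.424, -0.906, 0.002], [0.0, -0.002, -1.0]]
contact_force: [-5.8, 8.2, 9.8]
opening: 0.18
```

drive_tool(rows=[0,0,0,0,255,0,0,0,0,255], squeeze=100)

```text
time: 47.5
position: [494.7, -197.3, 57.6]
orientation: [[0.906, 0.424, -0.001], [0.424, -0.906, 0.001], [0.0, -0.002, -1.0]]
contact_force: [-5.8, 8.6, 10.7]
opening: 0.171
```

Run:
```python
from h import *
st();i=eyes.capture('wrist');cv2.imwrite('pics/w38.png',i)
cv2.imwrite('pics/cmp6.png',np.hstack([cv2.imread('pics/w27.png')[100:420,270:520],i[100:420,270:520]]))
```

```text
t 47.50 pos [ 494.7 -197.3   57.6] yaw(y-axis) -1.133 open 0.171 F [-5.8  8.6 10.7] q [ 0.35  0.88 -0.06  1.79  0.1   0.48 -0.91]
```

View pics/cmp6.png

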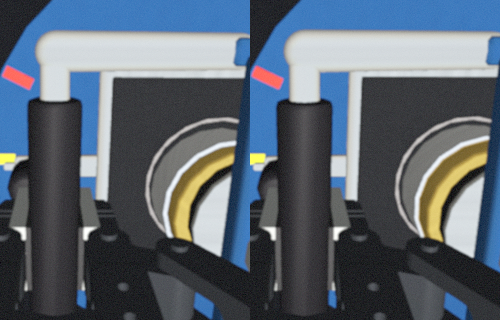

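drive_tool(rows=[0,0,-0.001,0,255,0,0,0,0,255,0,0,0,0,255])

```text
time: 47.8
position: [494.7, -197.2, 56.7]
orientation: [[0.905, 0.424, -0.001], [0.424, -0.905, 0.002], [0.0, -0.002, -1.0]]
contact_force: [-7.6, 9.5, 14.1]
opening: 0.175
```

drive_tool(rows=[0,0,-0.001,0,255,0,0,0,0,255,0,0,0,0,255])

```text
time: 48.05
position: [494.7, -197.2, 56.1]
orientation: [[0.906, 0.424, -0.0], [0.424, -0.906, 0.002], [0.0, -0.002, -1.0]]
contact_force: [-9.2, 10.5, 22.6]
opening: 0.172
```

drive_tool(rows=[0,0,-0.001,0,255,0,0,0,0,255,0,0,0,0,255])

```text
time: 48.3
position: [494.7, -197.1, 55.4]
orientation: [[0.905, 0.424, -0.0], [0.424, -0.905, 0.002], [0.0, -0.002, -1.0]]
contact_force: [-11.2, 12.3, 32.8]
opening: 0.176
```

Run:
```python
from h import *
st();i=eyes.capture('wrist');cv2.imwrite('pics/w39.png',i)
cv2.imwrite('pics/cmp7.png',cv2.resize(np.hstack([cv2.imread('pics/w27.png')[190:370,370:520],i[190:370,370:520]]),None,fx=2.6,fy=2.6))
```

```text
t 48.30 pos [ 494.7 -197.1   55.4] yaw(y-axis) -1.132 open 0.176 F [-11.2  12.3  32.8] q [ 0.35  0.88 -0.06  1.79  0.1   0.47 -0.91]
```

View pics/cmp7.png

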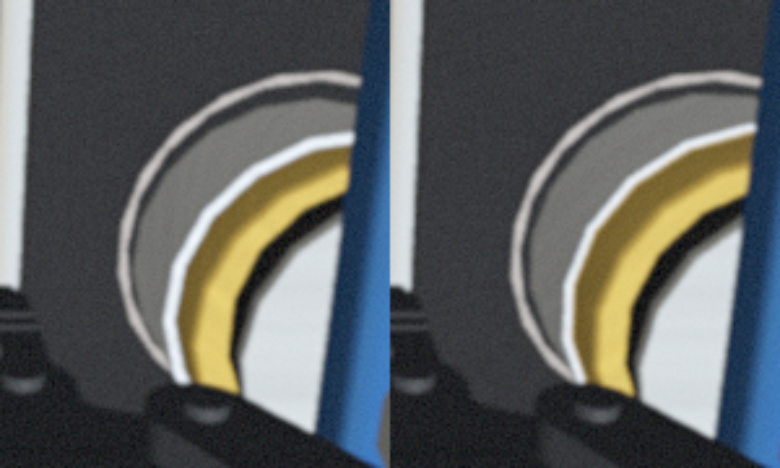

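drive_tool(rows=[0,0,0.003,0,255,0.0009,-0.0019,0.0135,0,255,0.0014,-0.0029,0.0133,0,255,0.0018,-0.0039,0.013,0,255,0.0022,-0.0048,0.0126,0,255,0.0027,-0.0057,0.0121,0,255,0.0031,-0.0066,0.0116,0,255,0.0034,-0.0074,0.011,0,255,0.0038,-0.0081,0.0103,0,255,0.0041,-0.0089,0.0096,0,255], squeeze=40)

```text
time: 49.18
position: [516.5, -244.0, 165.7]
orientation: [[0.905, 0.426, -0.005], [0.426, -0.905, 0.007], [-0.001, -0.009, -1.0]]
contact_force: [-27.9, 34.9, 43.0]
opening: 0.172
```

drive_tool(rows=[0.0045,-0.0095,0.0087,0,255,0.0047,-0.0101,0.0079,0,255,0.005,-0.0107,0.007,0,255,0.0052,-0.0111,0.006,0,255,0.0054,-0.0115,0.005,0,255,0.0055,-0.0119,0.004,0,255,0.0057,-0.0121,0.0029,0,255,0.0057,-0.0123,0.0018,0,255,0.0058,-0.0124,0.0007,0,255,0.0058,-0.0124,-0.0004,0,255])

```text
time: 50.02
position: [572.6, -363.0, 209.8]
orientation: [[0.906, 0.424, 0.003], [0.424, -0.906, -0.0], [0.003, 0.002, -1.0]]
contact_force: [0.4, 4.9, 10.9]
opening: 0.173
```

drive_tool(rows=[0.005,-0.0105,-0.001,0,255,0,0,0,0,255,0,0,0,0,150,0,0,0,0,100,0,0,0,0,100,0,0,0,0,100,0,0,0.02,0,100,0,0,0.03,0,100,0,0,0.015,0,100,0,0,0,0,100])

```text
time: 50.85
position: [577.3, -373.6, 274.9]
orientation: [[0.906, 0.423, 0.004], [0.423, -0.906, -0.003], [0.003, 0.004, -1.0]]
contact_force: [-0.7, 0.0, -0.5]
opening: 0.609
```

Run:
```python
from h import *
st();i=eyes.capture('wrist');m=eyes.camera_model('wrist');cv2.imwrite('pics/w40.png',i);brass(i,m,88)
```

```text
t 50.85 pos [ 577.3 -373.6  274.9] yaw(y-axis) -1.134 open 0.609 F [-0.7  0.  -0.5] q [ 0.56  0.87 -0.1   0.85  0.08  1.42 -0.65]
[227  16  47  37 619] [257.5  34.8] [ 689.7 -260.4   88. ]
[ 166  184   61   59 2774] [196.1 213.1] [ 527.8 -266.1   88. ]
```

View pics/w40.png

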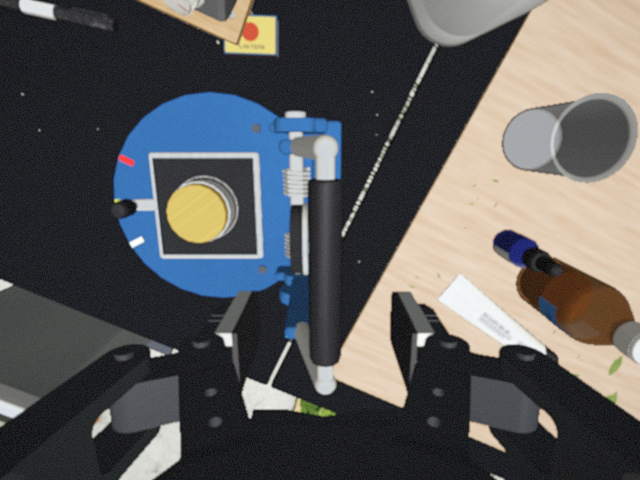

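Arm is back up, tin at (527.8, -266.1) on the bed with the lid down. Go back and grip it.

drive_tool(rows=[-0.0034,0.0072,0,0.105,40,-0.0034,0.0072,0,0.105,40,-0.0034,0.0072,0,0.105,40,-0.0034,0.0072,0,0.105,40,-0.0034,0.0072,0,0.105,40,-0.0034,0.0072,0,0.105,20,-0.0034,0.0072,0,0.105,0,-0.0034,0.0072,0,0.105,0,-0.0034,0.0072,0,0.105,0,-0.0034,0.0072,0,0.105,0])

```text
time: 51.73
position: [542.1, -300.5, 270.6]
orientation: [[0.078, 0.997, -0.001], [0.997, -0.078, 0.0], [0.0, -0.001, -1.0]]
contact_force: [0.5, 0.6, 0.5]
opening: 0.999
```

drive_tool(rows=[-0.0034,0.0072,0,0.105,0,-0.0034,0.0072,0,0.105,0,-0.0034,0.0072,0,0.105,0,-0.0034,0.0072,-0.02,0.105,0,-0.0034,0.0072,-0.03,0.1,0,0,0,-0.03,0,0,0,0,0,0,0,0,0,0,0,0])

```text
time: 52.4
position: [525.1, -265.0, 190.8]
orientation: [[-0.422, 0.907, -0.002], [0.907, 0.422, 0.001], [0.002, -0.002, -1.0]]
contact_force: [0.2, -0.9, 1.2]
opening: 0.999
```

Run:
```python
from h import *
st();i=eyes.capture('wrist');m=eyes.camera_model('wrist');cv2.imwrite('pics/w41.png',i)
brass(i,m,88)
```

```text
t 52.40 pos [ 525.1 -265.   190.8] yaw(y-axis) 0.435 open 0.999 F [ 0.2 -0.9  1.2] q [ 0.65  0.78 -0.49  1.45  0.4   1.01  0.5 ]
[324  84   7  17  80] [326.9  90.5] [ 485.8 -176.3   88. ]
[ 290  197   75   76 4442] [326.7 234.9] [ 526.9 -264.7   88. ]
[488 241  36  50 774] [504.1 271.1] [ 657.9 -234.2   88. ]
```

drive_tool(rows=[0.001,0,-0.035,0,0,0,0,-0.035,0,0,0,0,-0.035,0,0,0,0,-0.035,0,0,0,0,-0.018,0,0,0,0,0,0,0,0,0,0,0,0])

```text
time: 53.03
position: [527.4, -265.4, 34.6]
orientation: [[-0.422, 0.907, 0.001], [0.907, 0.422, -0.001], [-0.001, 0.001, -1.0]]
contact_force: [1.1, 0.4, -0.1]
opening: 1.0
```

drive_tool(rows=[0,0,0,0,60,0,0,0,0,255,0,0,0,0,255,0,0,0,0,255,0,0,0,0,255])

```text
time: 53.45
position: [527.4, -265.7, 35.3]
orientation: [[-0.422, 0.907, 0.002], [0.907, 0.422, -0.002], [-0.002, 0.002, -1.0]]
contact_force: [-2.2, 1.2, 15.1]
opening: 0.679
```

Run:
```python
from h import *
st();i=eyes.capture('wrist');cv2.imwrite('pics/w42.png',i)
a=cv2.imread('pics/w30.png')
cv2.imwrite('pics/cmp8.png',np.hstack([a[200:440,200:460],i[200:440,200:460]]))
```

```text
t 53.45 pos [ 527.4 -265.7   35.3] yaw(y-axis) 0.435 open 0.679 F [-2.2  1.2 15.1] q [ 0.6   0.99 -0.38  1.58  0.53  0.67  0.39]
```

View pics/cmp8.png

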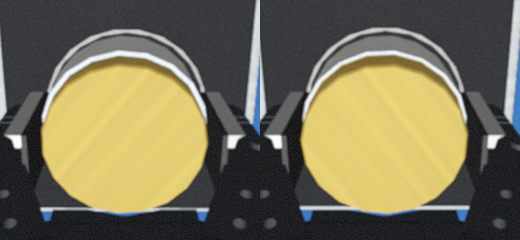

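drive_tool(rows=[0,0,0.01,0,255,0,0,0.03,0,255,0,0,0.04,0,255,0,0,0.04,0,255,0,0,0.01,0,255,0,0,0,0,255])

```text
time: 54.0
position: [527.8, -265.6, 167.4]
orientation: [[-0.422, 0.907, 0.005], [0.907, 0.422, -0.002], [-0.004, 0.004, -1.0]]
contact_force: [0.0, -0.8, -0.7]
opening: 0.673
```

drive_tool(rows=[-0.0047,0.0265,0,-0.039,255,-0.0047,0.0265,0,-0.039,255,-0.0047,0.0265,0,-0.039,255,-0.0047,0.0265,0,-0.039,255,-0.0047,0.0265,0,-0.039,255,-0.0047,0.0265,0,-0.039,255,-0.0047,0.0265,0,-0.039,255,-0.0047,0.0265,0,-0.04,255,-0.0047,0.0265,0,-0.04,255,-0.0047,0.0265,0,-0.04,255])

```text
time: 54.83
position: [478.9, 1.0, 162.9]
orientation: [[-0.041, 0.999, -0.001], [0.999, 0.041, -0.0], [-0.0, -0.001, -1.0]]
contact_force: [0.3, -0.5, -0.3]
opening: 0.672
```

drive_tool(rows=[-0.002,0.029,0,0,255,-0.002,0.029,0,0,255,-0.002,0.029,0,0,255,-0.002,0.029,0,0,255,-0.002,0.029,0,0,255,-0.002,0.029,0,0,255,-0.002,0.029,0,0,255,-0.002,0.029,0,0,255,-0.002,0.029,0,0,255,-0.002,0.029,0,0,255])

```text
time: 55.67
position: [459.0, 291.1, 162.9]
orientation: [[-0.043, 0.999, -0.001], [0.999, 0.043, -0.001], [-0.001, -0.001, -1.0]]
contact_force: [0.4, 1.1, -0.7]
opening: 0.676
```

drive_tool(rows=[-0.002,0.028,0,0,255,-0.002,0.028,0,0,255,-0.001,0.026,0,0,255,0,0,0,0,255,0,0,0,0,255])

```text
time: 56.08
position: [453.7, 372.7, 162.5]
orientation: [[-0.045, 0.999, -0.001], [0.999, 0.045, -0.001], [-0.001, -0.001, -1.0]]
contact_force: [-0.0, -0.5, -1.3]
opening: 0.673
```

Run:
```python
from h import *
st();i=eyes.capture('wrist');cv2.imwrite('pics/w43.png',i)
```

```text
t 56.08 pos [453.7 372.7 162.5] yaw(y-axis) 0.045 open 0.673 F [-0.  -0.5 -1.3] q [-0.63  0.79 -0.22  1.5   0.2   0.88 -0.88]
```

View pics/w43.png

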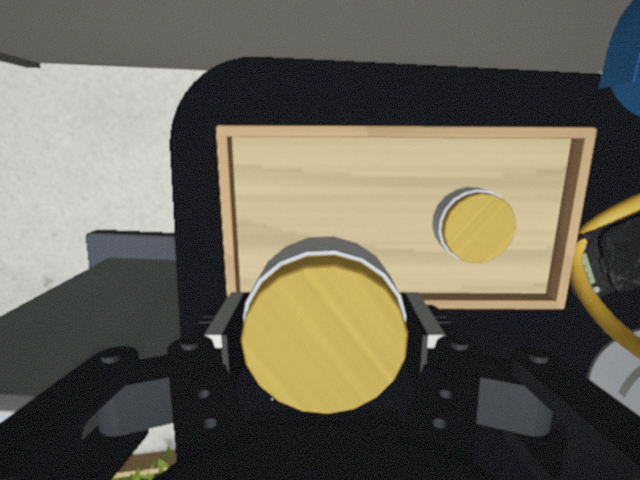

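Aligned with the tray (other tin at px (479,228)). Lower: 162.5 to about -12.

drive_tool(rows=[0.001,0,-0.035,0,255,0,0,-0.035,0,255,0,0,-0.035,0,255,0,0,-0.035,0,255,0,0,-0.018,0,255,0,0,-0.008,0,255,0,0,-0.004,0,255,0,0,0,0,255,0,0,0,0,255])

```text
time: 56.88
position: [456.2, 372.0, -5.5]
orientation: [[-0.042, 0.999, 0.001], [0.999, 0.042, 0.001], [0.001, 0.001, -1.0]]
contact_force: [-0.4, 0.5, -0.4]
opening: 0.671
```

drive_tool(rows=[0,0,-0.002,0,255,0,0,-0.001,0,255,0,0,0,0,255])

```text
time: 57.13
position: [455.7, 372.0, -9.4]
orientation: [[-0.043, 0.999, 0.0], [0.999, 0.043, 0.0], [0.0, 0.0, -1.0]]
contact_force: [-0.0, 0.5, -1.6]
opening: 0.671
```

drive_tool(rows=[0,0,-0.0015,0,255,0,0,0,0,255,0,0,0,0,255])

```text
time: 57.38
position: [455.5, 371.9, -11.3]
orientation: [[-0.043, 0.999, -0.0], [0.999, 0.043, -0.0], [-0.0, -0.0, -1.0]]
contact_force: [0.0, 0.3, -0.9]
opening: 0.672
```

drive_tool(rows=[0,0,-0.001,0,255,0,0,0,0,255,0,0,0,0,255])

```text
time: 57.63
position: [455.6, 372.0, -11.5]
orientation: [[-0.043, 0.999, 0.0], [0.999, 0.043, 0.0], [0.0, 0.0, -1.0]]
contact_force: [-5.0, -3.0, 15.4]
opening: 0.67
```

drive_tool(rows=[0,0,0,0,60,0,0,0,0,0,0,0,0,0,0,0,0,0,0,0,0,0,0.01,0,0,0,0,0.03,0,0,0,0,0.04,0,0,0,-0.02,0.04,0,0,0.005,-0.03,0.035,0,0,0.005,-0.03,0.01,0,0])

```text
time: 58.47
position: [465.7, 297.0, 151.3]
orientation: [[-0.045, 0.999, 0.005], [0.999, 0.045, 0.003], [0.003, 0.005, -1.0]]
contact_force: [1.0, 1.4, 0.1]
opening: 1.0
```

drive_tool(rows=[0.005,-0.035,0,0,0,0.005,-0.035,0,0,0,0,0,0,0,0,0,0,0,0,0])

```text
time: 58.8
position: [475.6, 224.6, 147.3]
orientation: [[-0.04, 0.999, 0.001], [0.999, 0.04, -0.0], [-0.0, 0.001, -1.0]]
contact_force: [0.6, 0.4, -0.7]
opening: 0.999
```

Run:
```python
from h import *
st();i=eyes.capture('wrist');m=eyes.camera_model('wrist');cv2.imwrite('pics/w44.png',i);brass(i,m,40)
t=eyes.capture('top');cv2.imwrite('pics/t44.png',t);brass(t,eyes.camera_model('top'),40)
s=eyes.capture('side');cv2.imwrite('pics/s44.png',s);brass(s,eyes.camera_model('side'),40)
```

```text
t 58.80 pos [475.6 224.6 147.3] yaw(y-axis) 0.040 open 0.999 F [ 0.6  0.4 -0.7] q [-0.37  0.73 -0.25  1.74  0.25  0.7  -0.71]
[ 259    0   86   56 3840] [302.2  23.5] [454.9 363.2  40. ]
[ 442    0   89   55 3861] [484.3  22.9] [570.9 368.6  40. ]
[606   8  34  29 341] [626.   22.9] [661.5 372.9  40. ]
[ 596   41   44   75 1227] [614.5  81.8] [662.4 337.8  40. ]
[118   9  83  23 419] [160.4  21.8] [1146.5  488.6   40. ]
[204  21  15  20 162] [212.2  32.4] [1115.5  336.3   40. ]
[470  61  18  13 152] [478.8  66.8] [1038.4 -423.5   40. ]
[175 100  76  89 713] [210.3 144.6] [782.5 319.3  40. ]
[328 168  72  19 262] [356.6 183.2] [686.2 -83.   40. ]
[401 175  21  16 138] [412.8 182.4] [ 693.9 -235.5   40. ]
[174 209  18  15 160] [181.7 215.1] [583.9 385.   40. ]
[174 253  21  21 343] [183.7 262.9] [455.3 371.4  40. ]
[513  57  31  32 203] [526.3  74.2] [986.9 872.   40. ]
[566 106  11  36 121] [571.  124.5] [1126.1  667.4   40. ]
[562 116  10  26  93] [566.5 128.2] [1111.1  648.1   40. ]
[442 129  19   5  74] [451.5 130.7] [762.5 563.9  40. ]
[330 158  19  16 232] [338.8 165.5] [457.9 365.9  40. ]
[372 162  18  16 241] [380.5 169.6] [576.4 372.8  40. ]
[385 376  19  19 144] [393.9 387.2] [ 703.2 -253.    40. ]
```

View pics/w44.png

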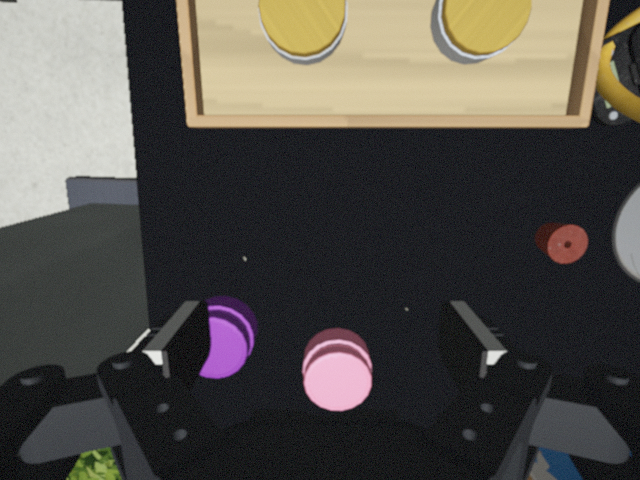

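View pics/t44.png

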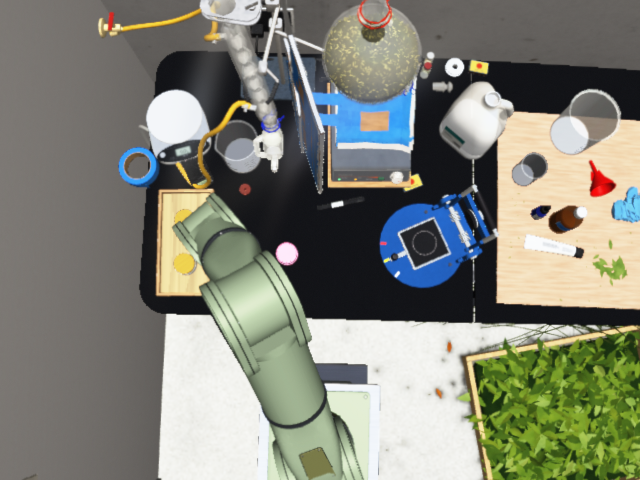

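View pics/s44.png

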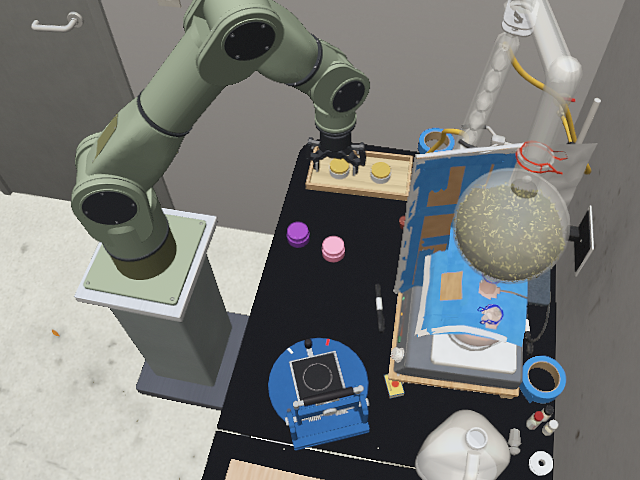

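Run:
```python
from h import *
t=cv2.imread('pics/t44.png');s=cv2.imread('pics/s44.png')
a=cv2.resize(t[200:290,370:460],(400,400),interpolation=cv2.INTER_CUBIC);b=cv2.resize(s[330:420,265:355],(400,400),interpolation=cv2.INTER_CUBIC)
cv2.imwrite('pics/lev.png',np.hstack([a,b]))
```

```text
(no output)
```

View pics/lev.png

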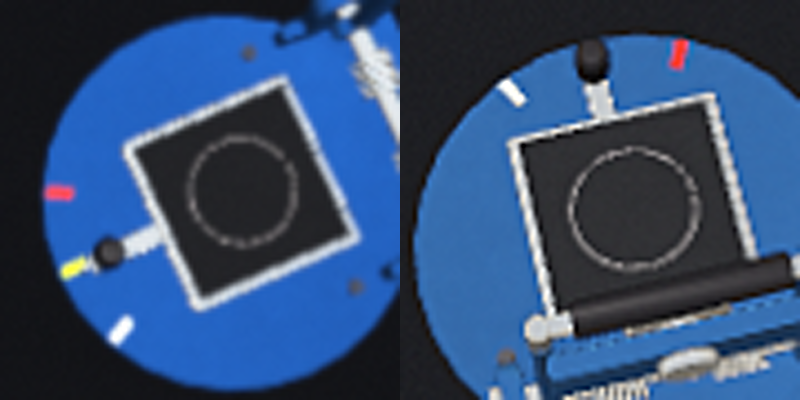

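Lever pointer lies on the yellow mark, the press arm is up, both tins are in the tray, and the gripper is clear. I'm handing the job in.

Run:
```python
from h import *
st();print(order.sign_off())
```

```text
t 58.95 pos [474.8 227.4 146.7] yaw(y-axis) 0.044 open 1.001 F [-0.1  0.2 -0.2] q [-0.37  0.73 -0.25  1.74  0.25  0.7  -0.71]
the job is handed in; nothing more can be done
None
```

I set the bed lever to the yellow mark, pressed both tins' lids home and stood both tins upright in the tray, then handed the job in at 59 s. I found only two tins; no third one showed in any view.

**Last checks:**
- **Tins:** they stand at about x = ±60 mm along the tray's centre line. The lids looked fully home when compared before and after pressing.
- **Press:** the pointer lies on the yellow mark and the arm is back up.
- **Left alone:** I made no contact with the marker or the bung, and they look unmoved in the final pictures. I did not measure their positions.
- **Gripper:** it is open and touching nothing.

**What went differently or disagreed:**
- **Fingertip position:** the fingertips sit about 27 mm (shut) to 40 mm (open) above the stated TCP. My first pinch of the lever knob closed on air because of this, so I lowered the grips to suit.
- **Lever setting:** my first setting came out near 0.55 rad. I corrected it before pressing any tin.
- **Tin knocked aside:** the first tin was about 14 mm off the bed centre just before pressing, so I centred it again.
- **Forces:** the bar slipped about 8 mm in the fingers as I pressed down. The arc mismatch on the way back up gave tool force readings of up to 44 N along one axis, about 66 N in all. I believe these acted through the fingers only. The limits are 40 N for the arm or gripper body and 120 N at the wrist.

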